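# Load the utensil steriliser and ease its sprung lid shut

## Robot

A 6-joint arm with a two-finger parallel gripper is mounted at the origin on the work surface. World frame = base frame: x ahead of the robot, y to its left, z up, the work surface at z = 0. Lengths are in m, angles in rad, forces in N, time in s.
With the tool pointing down it reaches from about 0.275 to 0.775 m from the base axis. Payload 14.6 kg.
Tool frame: the origin (TCP) lies midway between the tips of the shut fingers; the grasp point (between the pads) lies 19 mm behind it; x points along the fingers, z is the direction in which the jaws open and shut, and the axes are right-handed (so a half turn about x gives the same grasp; the last joint's range is limited). The gripper opens to 85 mm and grips with 20 to 120 N. Pads are 22 mm wide; open, the fingers measure 114 mm over their backs; the gripper's body (76 mm by 85 mm) begins 54 mm behind the grasp point. The pads swing forward as they close: fully open they stand 13 mm farther back than shut.
Start: joints at [-1.35, 0.263, -0.048, 1.259, 0, 1.415], TCP at [0.193, -0.488, 0.231] pointing down, gripper open.
Joint ranges: [-2.65, 2.65], [-0.89, 1.7], [-1.18, 1.37], [-2.13, 2.11], [-1.35, 1.29], [-3.14, 3.14]. Speed limits (rad/s): [1.89, 1.89, 2.57, 2.79, 3.14, 3.14].

## Interface

Orientations are given as a 3x3 rotation matrix whose columns are the frame's x, y, z axes.
In Python, from cell import arm gives the robot as it stands.
- The arm moves only by the shell command python3 -m inch 'ROWS' [FORCE]. ROWS is JSON, a list of rows, each a list of 7 numbers: the turn, a rotation vector about the world's x, y, z in degrees, then the shift along the world's x, y, z in cm, then the finger opening in cm, from 0 to 8.54. A call has 1 to 12 rows; each row is the pose to reach, as a shift and turn from the pose commanded when the call began; what a row does not reach only later rows make up. A row lasts 1/10 s, in which the tool goes at most 50 mm and 8.59 degrees, less where a joint would pass 70% of its speed; a pose out of reach is approached as far as the arm can. A call with a gripper value outside its range is refused whole. The fingers move at their own pace and stop on an object; FORCE is the grip in N (left out, the last holds). Time passes only in rows, so rows that repeat a pose let the fingers close. It gives the time, the measured TCP pose, the force and the opening at its end, in the units of the state.
- arm.get_state(): the state, without advancing time (a new reading comes with each control period).
- arm.snapshot(name): name is "side" or "top"; returns the picture (420x560x3 uint8, red, green, blue); there is no depth.
- arm.camera_params(name): a dict with "fov_y" (degrees; the focal length in pixels is half the picture's height over the tangent of half this angle, whatever the lens; pixels are square), "cx", "cy" (the principal point, pixels), "rvec" (rotation vector, rad) and "tvec" (3), from world to camera coordinates, as OpenCV has them. Camera axes: x right, y down, z forward; pixel columns grow to the right and rows downward; lengths in m; the calibration is good to about 2 mm. A picture is of the moment at which its call begins. camera_params takes no time and is no camera call.
- arm.close_job(): hands the job in, once; it reports no verdict.
The state is a dict: "time_s": time; "joint_positions": joint angles; "joint_vel": joint speeds; "joint_torque": joint torques, N m; "position": TCP position; "tcp_rot": TCP orientation; "force": force on the tool from outside, world axes, zero at the start; "ft_torque": the same for the moment, N m; "opening": finger opening in m.
Only numpy, scipy, OpenCV 4.12 (cv2) and the standard library are available. Lean on these libraries where they do the work, as an engineer would, in place of code of your own. Each camera call takes 0.05 s, during which the arm holds its last target.

## Task

Load the utensil steriliser and start it: raise its sprung lid until it stays open, take each utensil lying on the white board and press its handle fully home in a clip of its own inside, the handle's middle at the clip's middle and its head towards the hinge, then bring the lid down slowly under control until it is fully shut, never letting it snap down, and press the start button and let it out again. Do not shift anything else.

Things in the scene. Friction and masses are not known exactly. Their poses are not given: they have to be found in the camera images.
- steriliser: Bench-top utensil steriliser, fixed: an open steel chamber 203 (x) by 272 (y), 4 thick walls, wall top 78 and inner floor 22 above the table; a grey control ledge 75 wide and 60 high along its -y side. Origin: centre of the chamber at table height. +x points to its back (hinge side), -x to its front (robot side), +y to its left. Four clips stand side by side on the floor (clip0..clip3).
- lid (a joint): Angle of the clear lid in rad, 0 = shut, 1.66 = fully open on its stop, just past upright. Its over-centre spring and weight (0.5 kg) pull it shut from any angle below about 1.25, with some 5 N at the handle near shut, and let go there it snaps down at several rad/s. Beyond 1.25 the spring pushes it on to the stop and holds it (2 N at the handle starts it down again).
- lid_hinge (a point): Point on the lid's hinge axis, which is level, along the steriliser's y: the middle of the chamber's back top edge, 79 above the table.
- lid_handle (a point): Middle of the lid's handle, moving with the lid: a round black bar 10 in diameter and 130 long, parallel to the hinge, held by an arm at each end 45 in front of the lid's front edge and so 248 from the hinge axis. Lid shut: 83 above the table (4 above the hinge's level).
- clip0 (a point): First clip from the steriliser's left (+y). The point is where the axis of a utensil's handle lies when fully home, 26 above the inner floor. A clip is a pair of sprung steel jaws open to the top and running along the steriliser's x. Each jaw has two arms 10 long, centred 30 in front of and 30 behind this point, with 50 free between them for fingers.
- clip1 (a point): Second clip from the left, same as clip0. Clips are 56 apart. Nibs 7 above the home axis leave a mouth about 13 wide between the jaws; flared lips above them reach 12 above the axis and guide a handle in.
- clip2 (a point): Third clip from the left, same as clip0. A handle pressed straight down over a clip with about 10 N spreads the jaws, drops past the nibs onto its seat and the jaws close over it.
- clip3 (a point): Fourth clip from the left, same as clip0. The outer clips' points are 48 from the chamber's side walls.
- start (a joint): Travel of the start button in m: 0 = out, 0.006 = fully down (takes 5 N, springs back out). It counts as pressed beyond 0.004.
- start_top (a point): Centre of the top face of the start button, a round grey button 26 in diameter on the front part of the control ledge, 78 above the table. It is pressed straight down.
- board: White cutting board 320 (x) by 400 (y) by 12 high, fixed on the table; the utensils lie on it. Origin: centre of its underside.
- turner: A washed utensil, 158 long, 80 g, possibly absent: a round black handle 18 in diameter and 108 long, with a slotted flat steel blade 48 long, 40 wide, 3 thick on its +x end, whose tip is 104 from the origin. Origin: middle of the handle, on its axis (9 above what it lies on). +x points along the handle to the head, z up as it lies at the start.
- brush: A washed utensil, 158 long, 80 g, possibly absent: a round black handle 18 in diameter and 108 long, with a steel ferrule and a block of pale bristles, 48 long, 36 wide, 13 thick on its +x end, whose tip is 104 from the origin. Origin: middle of the handle, on its axis (9 above what it lies on). +x points along the handle to the head, z up as it lies at the start.
- scraper: A washed utensil, 158 long, 80 g, possibly absent: a round black handle 18 in diameter and 108 long, with a flat white rubber blade 48 long, 38 wide, 8 thick on its +x end, whose tip is 104 from the origin. Origin: middle of the handle, on its axis (9 above what it lies on). +x points along the handle to the head, z up as it lies at the start.
- spoon: A washed utensil, 158 long, 80 g, possibly absent: a round black handle 18 in diameter and 108 long, with a round shallow steel bowl 38 across, 7 high on its +x end, whose tip is 104 from the origin. Origin: middle of the handle, on its axis (9 above what it lies on). +x points along the handle to the head, z up as it lies at the start.
- ramekin: White ramekin, 50 across, 35 high, on the board's far part. Not part of the job. Origin: centre of its underside.
- cutter: Round steel pastry cutter, 48 across, 30 high, on the board's far part. Not part of the job. Origin: centre of its underside.
- label_roll: Roll of paper labels, 56 across, 25 high, lying flat in front of the steriliser's right part. Not part of the job. Origin: centre of its underside.
- mill: Wooden pepper mill, 50 across, 145 high. Not part of the job. Origin: centre of its underside.
- oil: Green oil bottle, 60 across, 190 high, behind the steriliser. Not part of the job. Origin: centre of its underside.
- shaker: Steel shaker, 44 across, 90 high, to the right. Not part of the job. Origin: centre of its underside.
Not all that is in view belongs to the job. What is shaped like the brush but yellow is not meant.

How it is judged:
On the way, in this order (a step that is already met when the one before it is completed fails the run):
1. the lid is raised past its spring's dead centre and stays open (value of joint lid above 1.45 rad), for 0.3 s.
2. every utensil present sits fully home in a clip, with its head towards the hinge, and the lid is still open (z of turner in the frame of steriliser between 0.043 and 0.053 m and x of turner in the frame of steriliser between -0.041 and -0.009 m and x of lid_hinge in the frame of turner above 0.05 m and angle between the x axis of each of turner, brush, scraper, spoon and the x axis of steriliser, either way round below 0.12 rad and (y of turner in the frame of steriliser between 0.077 and 0.091 m or y of turner in the frame of steriliser between 0.021 and 0.035 m or y of turner in the frame of steriliser between -0.035 and -0.021 m or y of turner in the frame of steriliser between -0.091 and -0.077 m) and z of brush in the frame of steriliser between 0.043 and 0.053 m and x of brush in the frame of steriliser between -0.041 and -0.009 m and x of lid_hinge in the frame of brush above 0.05 m and (y of brush in the frame of steriliser between 0.077 and 0.091 m or y of brush in the frame of steriliser between 0.021 and 0.035 m or y of brush in the frame of steriliser between -0.035 and -0.021 m or y of brush in the frame of steriliser between -0.091 and -0.077 m) and z of scraper in the frame of steriliser between 0.043 and 0.053 m and x of scraper in the frame of steriliser between -0.041 and -0.009 m and x of lid_hinge in the frame of scraper above 0.05 m and (y of scraper in the frame of steriliser between 0.077 and 0.091 m or y of scraper in the frame of steriliser between 0.021 and 0.035 m or y of scraper in the frame of steriliser between -0.035 and -0.021 m or y of scraper in the frame of steriliser between -0.091 and -0.077 m) and z of spoon in the frame of steriliser between 0.043 and 0.053 m and x of spoon in the frame of steriliser between -0.041 and -0.009 m and x of lid_hinge in the frame of spoon above 0.05 m and (y of spoon in the frame of steriliser between 0.077 and 0.091 m or y of spoon in the frame of steriliser between 0.021 and 0.035 m or y of spoon in the frame of steriliser between -0.035 and -0.021 m or y of spoon in the frame of steriliser between -0.091 and -0.077 m) and value of joint lid above 1.2 rad), for 0.2 s.
3. the lid is fully shut over the clipped utensils (z of turner in the frame of steriliser between 0.043 and 0.053 m and x of turner in the frame of steriliser between -0.041 and -0.009 m and x of lid_hinge in the frame of turner above 0.05 m and angle between the x axis of each of turner, brush, scraper, spoon and the x axis of steriliser, either way round below 0.12 rad and (y of turner in the frame of steriliser between 0.077 and 0.091 m or y of turner in the frame of steriliser between 0.021 and 0.035 m or y of turner in the frame of steriliser between -0.035 and -0.021 m or y of turner in the frame of steriliser between -0.091 and -0.077 m) and z of brush in the frame of steriliser between 0.043 and 0.053 m and x of brush in the frame of steriliser between -0.041 and -0.009 m and x of lid_hinge in the frame of brush above 0.05 m and (y of brush in the frame of steriliser between 0.077 and 0.091 m or y of brush in the frame of steriliser between 0.021 and 0.035 m or y of brush in the frame of steriliser between -0.035 and -0.021 m or y of brush in the frame of steriliser between -0.091 and -0.077 m) and z of scraper in the frame of steriliser between 0.043 and 0.053 m and x of scraper in the frame of steriliser between -0.041 and -0.009 m and x of lid_hinge in the frame of scraper above 0.05 m and (y of scraper in the frame of steriliser between 0.077 and 0.091 m or y of scraper in the frame of steriliser between 0.021 and 0.035 m or y of scraper in the frame of steriliser between -0.035 and -0.021 m or y of scraper in the frame of steriliser between -0.091 and -0.077 m) and z of spoon in the frame of steriliser between 0.043 and 0.053 m and x of spoon in the frame of steriliser between -0.041 and -0.009 m and x of lid_hinge in the frame of spoon above 0.05 m and (y of spoon in the frame of steriliser between 0.077 and 0.091 m or y of spoon in the frame of steriliser between 0.021 and 0.035 m or y of spoon in the frame of steriliser between -0.035 and -0.021 m or y of spoon in the frame of steriliser between -0.091 and -0.077 m) and value of joint lid below 0.03 rad), for 0.3 s.
4. the start button is pressed with the lid shut (value of joint lid below 0.03 rad and value of joint start above 0.004 m), for 0.1 s.
At the end, for the whole second after the job is handed in: Every utensil present is at rest in a clip (handle axis within 5 mm in height and 7 mm sideways of a clip's point, its middle within 16 mm of it lengthwise, within 0.12 rad of straight, head towards the hinge), the lid is shut (below 0.03 rad), the start button is out again (below 2 mm) (all of step 3 and value of joint start below 0.002 m and linear speed of each of turner, brush, scraper, spoon below 0.02 m/s); the robot touches nothing.
It fails at once if the lid falls or snaps down faster than 2 rad/s (0.5 m/s at its handle) (velocity of joint lid below -2 rad/s).
It fails at once if another thing is shifted by more than 5 cm (distance of any of ramekin, cutter, label_roll, mill, oil, shaker from where it was at the start of the episode above 0.05 m).
Of turner, brush, scraper, spoon only 2 to 4 are there at a start; the rules pass over those that are not, and their reading is None.
At some moment in a run one of turner, brush, scraper, spoon may be knocked a few centimetres aside while the robot is not near it.
It also fails if it takes over 210 s, if anything falls off the work surface, if the arm or the gripper's body presses on something with over 40 N, if the wrist force passes 120 N, or if a joint passes its speed limit or range.

## Working session

There is one attempt and no reset: what is moved stays moved. The work goes in short steps, Python scripts to look and compute and a shell command to move; the robot and the scene stay as the last step left them, time stands still between calls to the robot, and variables do not carry over. Pictures are saved under pics/ and viewed, and the job is handed in when it is done.

```bash
ls; mkdir -p pics; python3 - <<'E'
from cell import arm
import cv2
for n in("side","top"):
    cv2.imwrite(f"pics/{n}0.png",arm.snapshot(n)[:,:,::-1]); print(arm.camera_params(n))
s=arm.get_state();print({k:(v if not hasattr(v,'round') else v) for k,v in s.items()})
E
```

```text
pics
{'fov_y': 54.34604961933821, 'cx': 280.9002429297751, 'cy': 214.29195141080896, 'rvec': array([ 0.25988694, -2.78359396,  1.25099905]), 'tvec': array([0.4770646 , 0.15892329, 1.18557114])}
{'fov_y': 48.570918480723705, 'cx': 273.6382567574372, 'cy': 212.76477401296708, 'rvec': array([ 2.13143412, -2.09790017,  0.18072537]), 'tvec': array([-0.07580479,  0.51752595,  1.19788981])}
{'time_s': 0.1, 'joint_positions': array([-1.35030220e+00,  2.63478521e-01, -4.88197121e-02,  1.25939263e+00,
        1.29158896e-05,  1.41550337e+00]), 'joint_vel': array([-1.21797183e-03,  1.74906483e-05,  1.77060656e-03, -3.55059531e-04,
       -7.45543498e-04, -2.12145509e-03]), 'joint_torque': array([ 4.37223556e-03, -6.38574600e+01,  3.85063291e+01,  9.95614857e-03,
       -1.31345391e-04,  4.09413730e-06]), 'position': array([ 0.19263136, -0.48814905,  0.23089113]), 'tcp_rot': array([[-1.83042051e-04,  9.30219062e-01,  3.67004719e-01],
       [ 8.75702115e-04,  3.67004733e-01, -9.30218662e-01],
       [-9.99999600e-01,  1.51117677e-04, -8.81772099e-04]]), 'force': array([-0.03288125, -0.3260578 , -0.26046661]), 'ft_torque': array([-0.01282905,  0.02451467,  0.01296355]), 'opening': 0.08526928228338047}
```

View pics/side0.png

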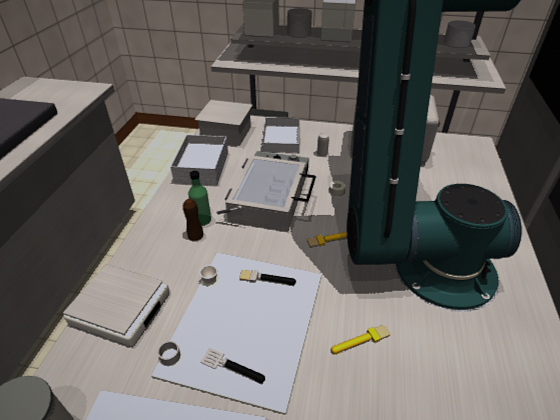

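View pics/top0.png

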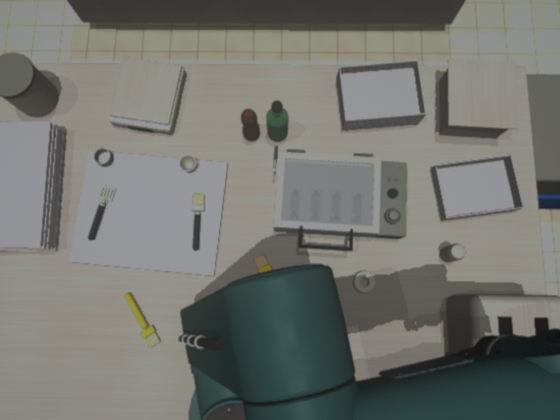

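```bash
cat > h.py <<'E'
import numpy as np, cv2
from cell import arm
def cam(n):
    p=arm.camera_params(n); R=cv2.Rodrigues(np.array(p['rvec']))[0]; f=210/np.tan(np.radians(p['fov_y']/2))
    return R,np.array(p['tvec']),f,p['cx'],p['cy']
def ray(n,u,v):
    R,t,f,cx,cy=cam(n); return -R.T@t, R.T@np.array([(u-cx)/f,(v-cy)/f,1])
def onz(n,u,v,z):
    c,d=ray(n,u,v); return c+d*(z-c[2])/d[2]
def proj(n,P):
    R,t,f,cx,cy=cam(n); q=R@np.asarray(P,float)+t; return np.round([cx+f*q[0]/q[2],cy+f*q[1]/q[2]],1)
def tri(a,b):
    c1,d1=ray("side",*a);c2,d2=ray("top",*b)
    A=np.c_[d1,-d2];s=np.linalg.lstsq(A,c2-c1,rcond=None)[0]
    p,q=c1+d1*s[0],c2+d2*s[1]; return (p+q)/2,np.linalg.norm(p-q)
def snap(n,name,box=None,k=4):
    im=arm.snapshot(n)[:,:,::-1]
    cv2.imwrite(f"pics/{name}_full.png",im)
    if box: x,y,w,h=box; im=cv2.resize(im[y:y+h,x:x+w],None,fx=k,fy=k,interpolation=cv2.INTER_CUBIC)
    cv2.imwrite(f"pics/{name}.png",im)
E
python3 - <<'E'
import cv2
def c(f,o,x,y,w,h,k):
    im=cv2.imread(f"pics/{f}.png")[y:y+h,x:x+w]; cv2.imwrite(f"pics/{o}.png",cv2.resize(im,None,fx=k,fy=k,interpolation=cv2.INTER_CUBIC))
c("top0","t_st",260,140,160,120,5)
c("top0","t_bd",65,140,170,140,4)
c("side0","s_st",210,140,120,100,6)
c("side0","s_bd",150,250,180,150,4)
from h import *
c0,_=ray("top",280,210);print(c0,ray("side",280,210)[0])
print(proj("side",(0,0,0)),proj("top",(0.1926,-.488,.2309)),proj("side",(0.1926,-.488,.2309)))
E
```

```text
[ 0.28581641 -0.09136987  1.27219496] [0.32126606 0.8560071  0.90689919]
[445.5 269.1] [465.7 349. ] [390.  111.7]
```

View pics/t_st.png

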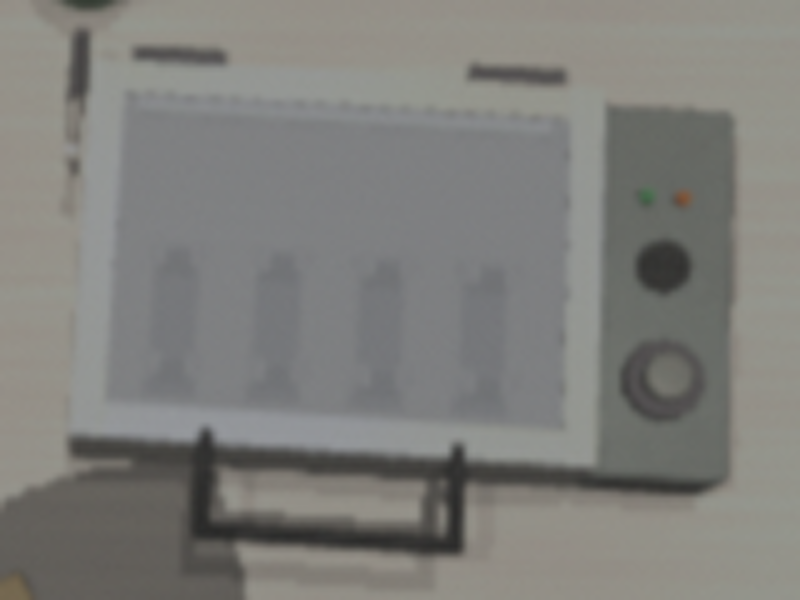

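View pics/t_bd.png

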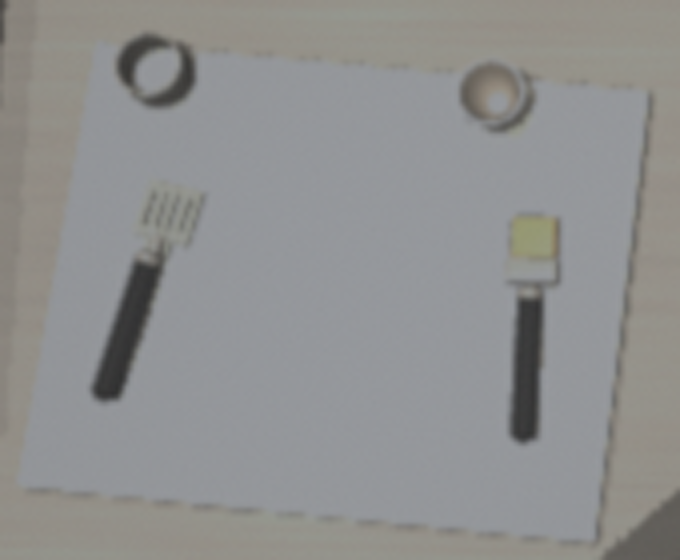

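View pics/s_st.png

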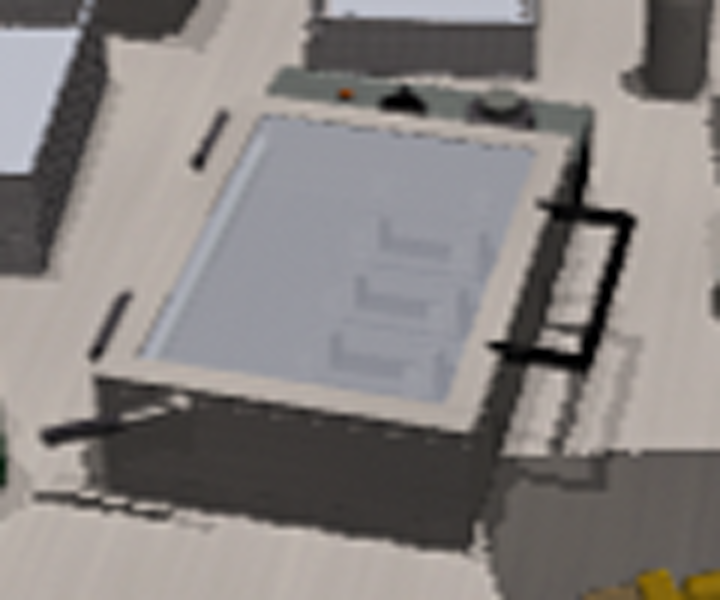

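View pics/s_bd.png

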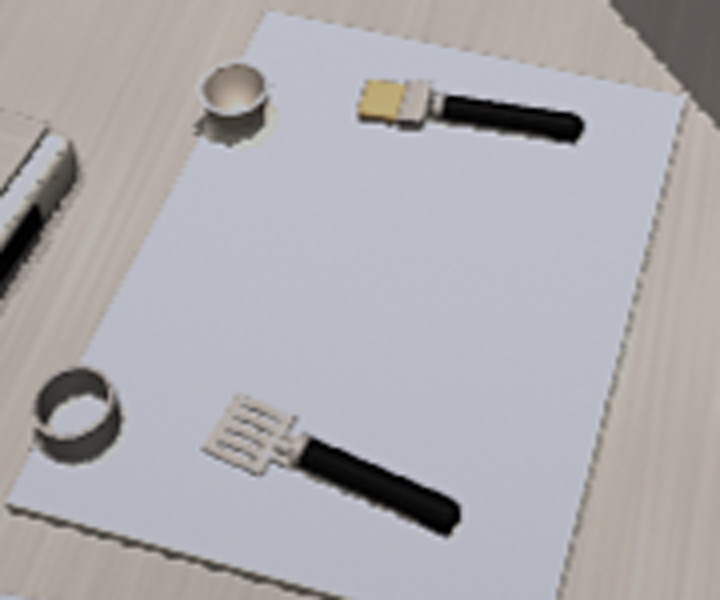

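```bash
python3 - <<'E'
from h import *
np.set_printoptions(precision=4,suppress=True)
C=[onz("top",x/4+65,y/4+140,.012) for x,y in((97,42),(651,92),(598,541),(20,488))]
for i in range(4): print(C[i],np.linalg.norm(C[i]-C[i-1]))
S=[onz("side",x/4+150,y/4+250,.012) for x,y in((8,505),(265,10),(687,95))]
print("side",*S,np.linalg.norm(S[0]-S[1]),np.linalg.norm(S[2]-S[1]))
t=lambda x,y:(x/5+260,y/5+140); s=lambda x,y:(x/6+210,y/6+140)
for n,a,b in(("hL",(590,360),(200,535)),("hR",(630,215),(460,547)),("btn",(503,96),(668,375))):
    print(n,tri(s(*a),t(*b)))
for n,b,z in(("hL",(200,535),.083),("hR",(460,547),.083),("btn",(668,375),.078),("c0",(173,320),.055),("c1",(275,325),.055),("c2",(380,333),.055),("c3",(484,339),.055),("lFL",(70,437),.08),("lFR",(597,467),.08),("lBR",(605,85),.08),("lBL",(93,57),.08)):print(n,onz("top",*t(*b),z))
for n,b,z in(("hL",(590,360),.083),("hR",(630,215),.083),("btn",(503,96),.078),("FL",(470,433),.08),("BL",(95,380),.08)):print("side",n,onz("side",*s(*b),z))
# utensils: turner butt/neck, brush
tb=lambda x,y:(x/4+65,y/4+140); sb=lambda x,y:(x/4+150,y/4+250)
for n,b in(("t butt",(107,394)),("t neck",(147,256)),("t tip",(180,186)),("b butt",(524,436)),("b neck",(530,294)),("b tip",(534,213))):print(n,onz("top",*tb(*b),.021))
for n,b in(("t butt",(450,518)),("t neck",(307,450)),("t tip",(225,425)),("b butt",(575,126)),("b neck",(440,105)),("b tip",(361,100))):print("side",n,onz("side",*sb(*b),.021))
E
```

```text
[0.6985 0.4614 0.012 ] 0.3181548191161915
[0.6665 0.0649 0.012 ] 0.3977260803930314
[0.352  0.0894 0.012 ] 0.31545937061683876
[0.3812 0.485  0.012 ] 0.3966041988451873
side [0.6964 0.4664 0.012 ] [0.6686 0.0698 0.012 ] [0.3501 0.0936 0.012 ] 0.39757538686995963 0.31940409647002377
hL (array([ 0.4234, -0.1373,  0.084 ]), np.float64(0.0002807731015306213))
hR (array([ 0.4192, -0.2702,  0.083 ]), np.float64(0.0008061038180560703))
btn (array([ 0.5102, -0.3793,  0.0811]), np.float64(0.0014425533964555722))
hL [ 0.4237 -0.1374  0.083 ]
hR [ 0.4196 -0.2702  0.083 ]
btn [ 0.5116 -0.3801  0.078 ]
c0 [ 0.542  -0.1233  0.055 ]
c1 [ 0.54   -0.1777  0.055 ]
c2 [ 0.5365 -0.2335  0.055 ]
c3 [ 0.534  -0.2887  0.055 ]
lFL [ 0.474  -0.0698  0.08  ]
lFR [ 0.4624 -0.3417  0.08  ]
lBR [ 0.6676 -0.351   0.08  ]
lBL [ 0.6799 -0.0786  0.08  ]
side hL [ 0.4234 -0.1385  0.083 ]
side hR [ 0.4188 -0.2702  0.083 ]
side btn [ 0.5102 -0.3837  0.078 ]
side FL [ 0.476  -0.0729  0.08  ]
side BL [ 0.6763 -0.0783  0.08  ]
t butt [0.4453 0.4275 0.021 ]
t neck [0.5417 0.4084 0.021 ]
t tip [0.5917 0.3897 0.021 ]
b butt [0.4211 0.1412 0.021 ]
b neck [0.5188 0.1418 0.021 ]
b tip [0.5758 0.1418 0.021 ]
side t butt [0.4457 0.4315 0.021 ]
side t neck [0.5361 0.407  0.021 ]
side t tip [0.5879 0.4008 0.021 ]
side b butt [0.4224 0.1429 0.021 ]
side b neck [0.5179 0.1419 0.021 ]
side b tip [0.5732 0.1477 0.021 ]
```

```bash
python3 -m inch '[[0,0,8,2.8,3.5,0,3],[0,0,16,5.6,7,0,3],[0,0,24,8.4,10.5,0,3],[0,0,32,11.2,14,0,3],[0,0,40,14,17.5,0,3],[0,0,48,17,21,-1,3],[0,0,56,20,25,-2,3],[0,0,64,22.8,28.4,-3,3],[0,0,66,22.8,28.4,-4,3],[0,0,66,22.8,28.4,-6,3],[0,0,66,22.8,28.4,-6,3]]' 40
python3 - <<'E'
from h import *
s=arm.get_state();print(s['time_s'],s['position'],s['tcp_rot'].round(3),s['opening'],s['force'],s['joint_positions'])
snap("side","s1",(210,120,160,120),5);snap("top","t1",(250,140,170,120),4)
E
```

```text
time_s: 1.2
position: [0.4198, -0.2033, 0.1694]
tcp_rot: [[-0.003, 0.042, 0.999], [0.002, 0.999, -0.042], [-1.0, 0.002, -0.003]]
force: [-0.4, 0.6, 0.3]
opening: 0.0301
1.2 [ 0.41983015 -0.20325263  0.16943846] [[-0.003  0.042  0.999]
 [ 0.002  0.999 -0.042]
 [-1.     0.002 -0.003]] 0.03006902569538529 [-0.43836284  0.56219556  0.33949729] [-6.25825411e-01  1.95986933e-01 -3.12577095e-01  1.06580177e+00
 -3.41550542e-05  9.87195825e-01]
```

View pics/s1.png

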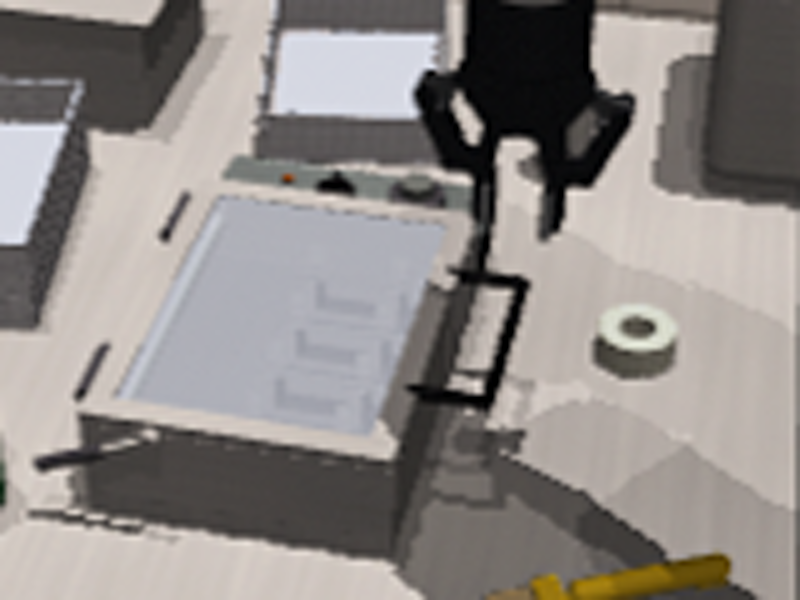

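View pics/t1.png

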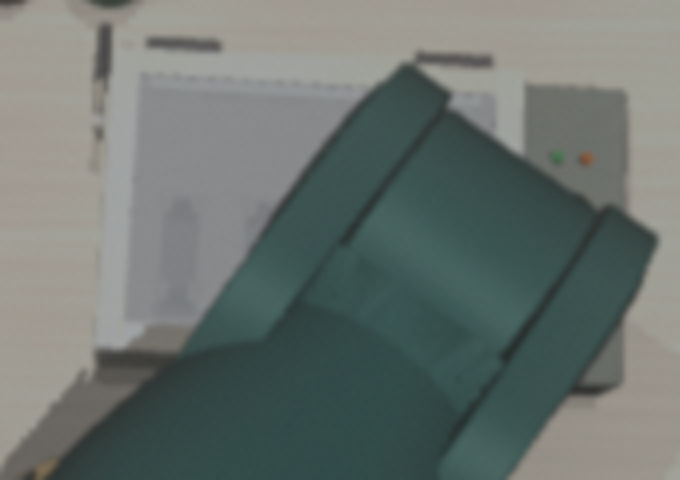

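```bash
python3 -m inch '[[0,0,0,0.1,0,-3,3],[0,0,0,0.1,0,-6,3],[0,0,0,0.1,0,-8,3],[0,0,0,0.1,0,-9.5,3],[0,0,0,0.1,0,-10.3,3],[0,0,0,0.1,0,-10.3,3],[0,0,0,0.1,0,-10.3,0],[0,0,0,0.1,0,-10.3,0],[0,0,0,0.1,0,-10.3,0],[0,0,0,0.1,0,-10.3,0]]' 40
python3 - <<'E'
from h import *
snap("side","s2",(210,120,160,120),5)
E
```

```text
time_s: 2.3
position: [0.4226, -0.2048, 0.0693]
tcp_rot: [[0.002, 0.043, 0.999], [-0.001, 0.999, -0.043], [-1.0, -0.001, 0.002]]
force: [3.3, 0.4, 7.5]
opening: 0.0085
```

View pics/s2.png

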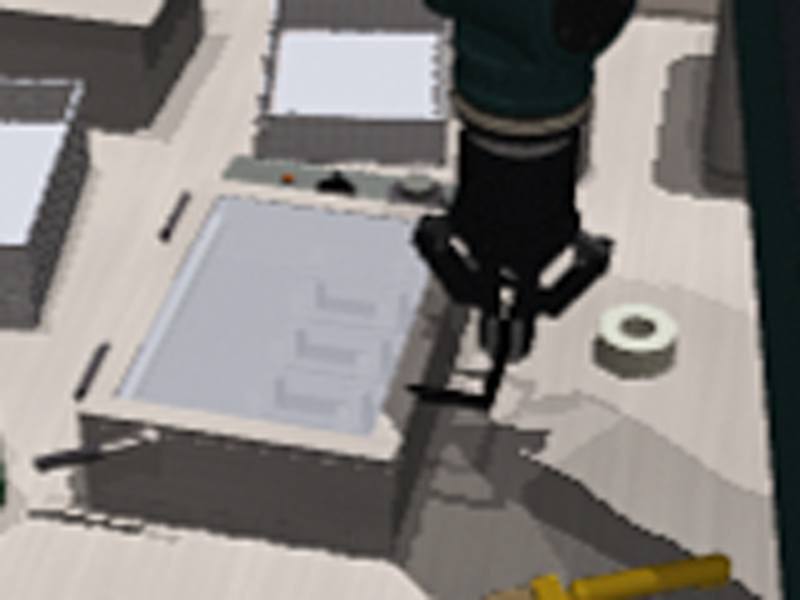

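```bash
cat > arc.py <<'E'
import numpy as np,sys
def rows(ths,th0,k=.5,r=1.4,psi0=None,g=0):
    o=[]
    f=lambda th:(24.8*-np.cos(th+.016)+r*np.sin(k*th), 24.8*np.sin(th+.016)-r*np.cos(k*th))
    x0,z0=f(th0)
    for t in ths:
        x,z=f(t); p=-np.degrees(k*(t-th0))
        o.append([round(.043*p,2),round(p,1),0,round(x-x0,2),round(-.043*(x-x0),2),round(z-z0,2),g])
    print(str(o).replace(' ',''))
E
python3 -c "
from arc import *
rows(np.arange(.08,.81,.08),0)
rows(np.arange(.88,1.7,.08),.8)"
```

```text
[[np.float64(-0.1),np.float64(-2.3),0,np.float64(0.17),np.float64(-0.01),np.float64(1.98),0],[np.float64(-0.2),np.float64(-4.6),0,np.float64(0.49),np.float64(-0.02),np.float64(3.95),0],[np.float64(-0.3),np.float64(-6.9),0,np.float64(0.97),np.float64(-0.04),np.float64(5.89),0],[np.float64(-0.39),np.float64(-9.2),0,np.float64(1.61),np.float64(-0.07),np.float64(7.8),0],[np.float64(-0.49),np.float64(-11.5),0,np.float64(2.39),np.float64(-0.1),np.float64(9.65),0],[np.float64(-0.59),np.float64(-13.8),0,np.float64(3.32),np.float64(-0.14),np.float64(11.45),0],[np.float64(-0.69),np.float64(-16.0),0,np.float64(4.39),np.float64(-0.19),np.float64(13.17),0],[np.float64(-0.79),np.float64(-18.3),0,np.float64(5.58),np.float64(-0.24),np.float64(14.8),0],[np.float64(-0.89),np.float64(-20.6),0,np.float64(6.91),np.float64(-0.3),np.float64(16.34),0],[np.float64(-0.99),np.float64(-22.9),0,np.float64(8.35),np.float64(-0.36),np.float64(17.78),0]]
[[np.float64(-0.1),np.float64(-2.3),0,np.float64(1.55),np.float64(-0.07),np.float64(1.32),0],[np.float64(-0.2),np.float64(-4.6),0,np.float64(3.2),np.float64(-0.14),
[... 165 characters left out ...]
,np.float64(-0.29),np.float64(4.53),0],[np.float64(-0.49),np.float64(-11.5),0,np.float64(8.62),np.float64(-0.37),np.float64(5.32),0],[np.float64(-0.59),np.float64(-13.8),0,np.float64(10.55),np.float64(-0.45),np.float64(5.97),0],[np.float64(-0.69),np.float64(-16.0),0,np.float64(12.53),np.float64(-0.54),np.float64(6.47),0],[np.float64(-0.79),np.float64(-18.3),0,np.float64(14.53),np.float64(-0.62),np.float64(6.81),0],[np.float64(-0.89),np.float64(-20.6),0,np.float64(16.55),np.float64(-0.71),np.float64(7.0),0],[np.float64(-0.99),np.float64(-22.9),0,np.float64(18.57),np.float64(-0.8),np.float64(7.02),0],[np.float64(-1.08),np.float64(-25.2),0,np.float64(20.59),np.float64(-0.89),np.float64(6.9),0]]
```

```bash
python3 -m inch '[[0,0,0,0,0,0,0],[-0.1,-2.3,0,0.2,0,2,0],[-0.2,-4.6,0,0.5,0,3.95,0],[-0.3,-6.9,0,1,0,5.9,0],[-0.4,-9.2,0,1.6,-0.1,7.8,0],[-0.5,-11.5,0,2.4,-0.1,9.65,0],[-0.6,-13.8,0,3.3,-0.1,11.45,0],[-0.7,-16,0,4.4,-0.2,13.2,0],[-0.8,-18.3,0,5.6,-0.2,14.8,0],[-0.9,-20.6,0,6.9,-0.3,16.35,0],[-1,-22.9,0,8.35,-0.4,17.8,0],[-1,-22.9,0,8.35,-0.4,17.8,0]]' 60
python3 - <<'E'
from h import *
snap("side","s3",(210,60,160,120),5)
E
```

```text
time_s: 3.55
position: [0.5055, -0.2091, 0.2492]
tcp_rot: [[0.392, 0.044, 0.919], [-0.02, 0.999, -0.039], [-0.92, -0.003, 0.393]]
force: [-21.3, -2.5, 18.9]
opening: 0.0073
```

View pics/s3.png

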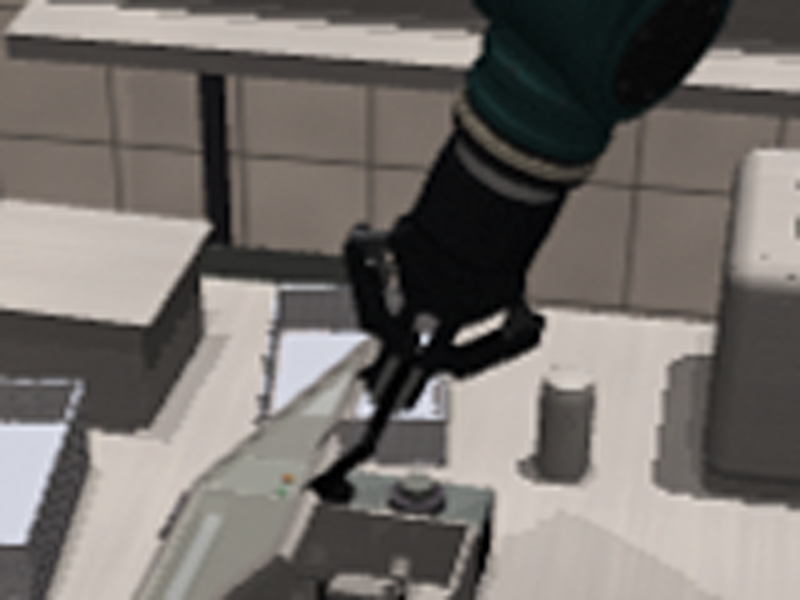

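```bash
python3 -m inch '[[0,0,0,-0.3,0,0.3,0],[-0.1,-2.3,0,1.3,0,1.6,0],[-0.2,-4.6,0,3,-0.1,2.85,0],[-0.3,-6.9,0,4.7,-0.2,3.95,0],[-0.4,-9.2,0,6.55,-0.3,4.9,0],[-0.5,-11.5,0,8.45,-0.4,5.7,0],[-0.6,-13.8,0,10.4,-0.45,6.35,0],[-0.7,-16,0,12.4,-0.5,6.85,0],[-0.8,-18.3,0,14.45,-0.6,7.2,0],[-0.9,-20.6,0,16.5,-0.7,7.4,0],[-1,-22.9,0,18.5,-0.8,7.4,0],[-1,-22.9,0,18.5,-0.8,7.4,0]]' 60
python3 - <<'E'
from h import *
snap("side","s4",(180,20,160,220),3);print(arm.get_state()['joint_positions'].round(2))
E
```

```text
time_s: 4.8
position: [0.6921, -0.2159, 0.3219]
tcp_rot: [[0.72, 0.041, 0.693], [-0.03, 0.999, -0.028], [-0.693, -0.001, 0.721]]
force: [2.3, 0.7, 6.4]
opening: 0.0072
[-0.56  0.13 -0.32  0.39  0.36  1.19]
```

View pics/s4.png

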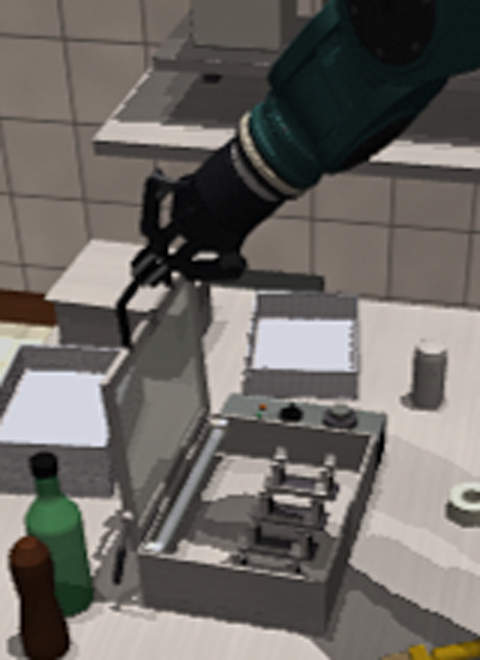

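```bash
python3 -m inch '[[0,0,0,0,0,0,4],[0,0,0,0,0,0,4],[0,0,0,0,0,0,4],[0,0,0,-1.5,0.1,1.4,4],[0,0,0,-3.6,0.2,3.4,4],[0,0,0,-5.8,0.2,5.5,4],[0,6,0,-9,0.2,7,4],[0,12,0,-13,0.2,7,4],[0,18,0,-17,0.2,6,4],[0,24,0,-21,0.2,5,4],[0,24,0,-21,0.2,5,4]]' 60
python3 - <<'E'
from h import *
snap("side","s5",(180,20,160,220),3);snap("top","t5",(230,60,190,200),3)
E
```

```text
time_s: 5.95
position: [0.478, -0.2144, 0.3703]
tcp_rot: [[0.368, 0.04, 0.929], [-0.031, 0.999, -0.031], [-0.929, -0.018, 0.368]]
force: [1.6, 0.1, -0.6]
opening: 0.0397
```

View pics/s5.png

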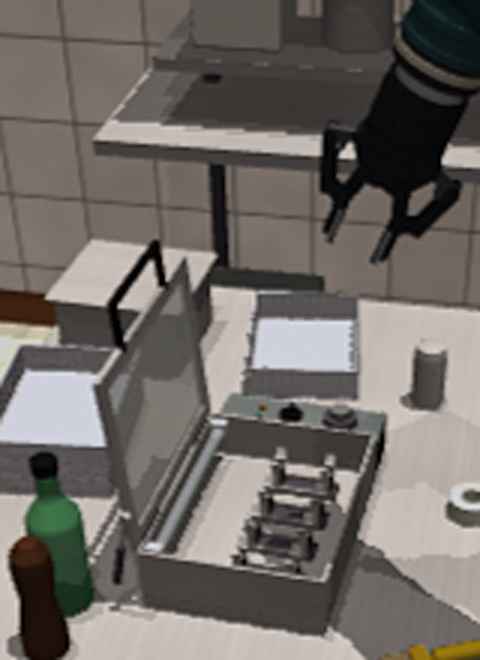

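View pics/t5.png

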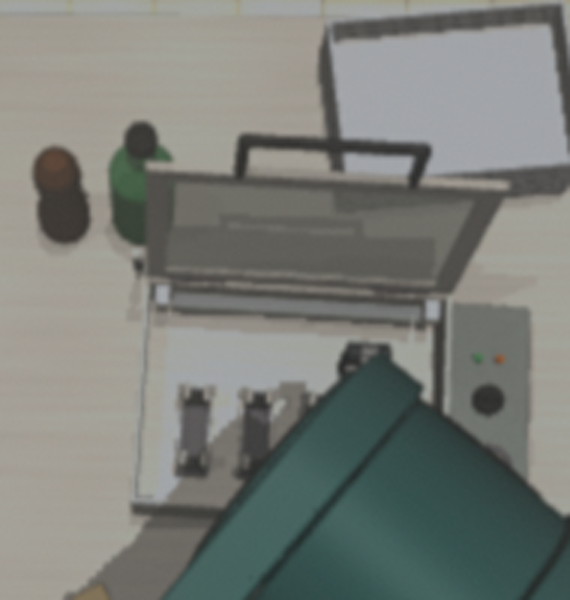

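```bash
cat >> h.py <<'E'
def down(yaw): # tool down with jaw axis z at yaw (deg)
    a=np.radians(yaw); z=np.array([np.cos(a),np.sin(a),0]); x=np.array([0,0,-1.]); return np.c_[x,np.cross(z,x),z]
def plan(pos,yaw):
    from scipy.spatial.transform import Rotation as Ro
    s=arm.get_state(); r=Ro.from_matrix(down(yaw)@s['tcp_rot'].T).as_rotvec(degrees=True)
    print("turn",r.round(1),"shift cm",((np.array(pos)-s['position'])*100).round(2),"at",s['position'].round(4))
E
python3 - <<'E'
from h import *
plan((.47,.142,.17),90.6)
E
```

```text
turn [-16.3  18.4  91.4] shift cm [ -1.05  35.66 -20.05] at [ 0.4805 -0.2146  0.3705]
```

```bash
python3 -m inch '[[-1.4,1.5,7.6,0,3,0,5],[-2.7,3.1,15.2,0,6,-1,5],[-4.1,4.6,22.9,0,9,-2,5],[-5.4,6.1,30.5,0,12,-4,5],[-6.8,7.7,38.1,0,15,-6,5],[-8.2,9.2,45.7,-0.5,18,-8,5],[-9.5,10.7,53.3,-0.5,21,-10,5],[-10.9,12.3,60.9,-1,24,-12,5],[-12.2,13.8,68.6,-1,27,-14,5],[-13.6,15.3,76.2,-1,30,-16,5],[-15,16.9,83.8,-1,33,-18,5],[-16.3,18.4,91.4,-1,35.7,-20,5]]' 60
python3 -m inch '[[0,0,0,0,0,0,5],[0,0,0,0,0,0,5]]'
python3 - <<'E'
from h import *
snap("top","t6",(250,140,160,120),5);snap("side","s6",(150,150,180,240),3)
plan((.47,.142,.17),90.6)
E
```

```text
time_s: 7.25
position: [0.4705, 0.1446, 0.1693]
tcp_rot: [[0.001, -1.0, -0.016], [-0.002, -0.016, 1.0], [-1.0, -0.001, -0.002]]
force: [0.6, -0.1, -0.1]
opening: 0.0501
time_s: 7.45
position: [0.4703, 0.1434, 0.1698]
tcp_rot: [[0.0, -1.0, -0.01], [-0.002, -0.01, 1.0], [-1.0, -0.0, -0.002]]
force: [0.1, -0.7, 0.5]
opening: 0.0502
turn [0.1 0.1 0.1] shift cm [-0.06 -0.03 -0.08] at [0.4706 0.1423 0.1708]
```

View pics/t6.png

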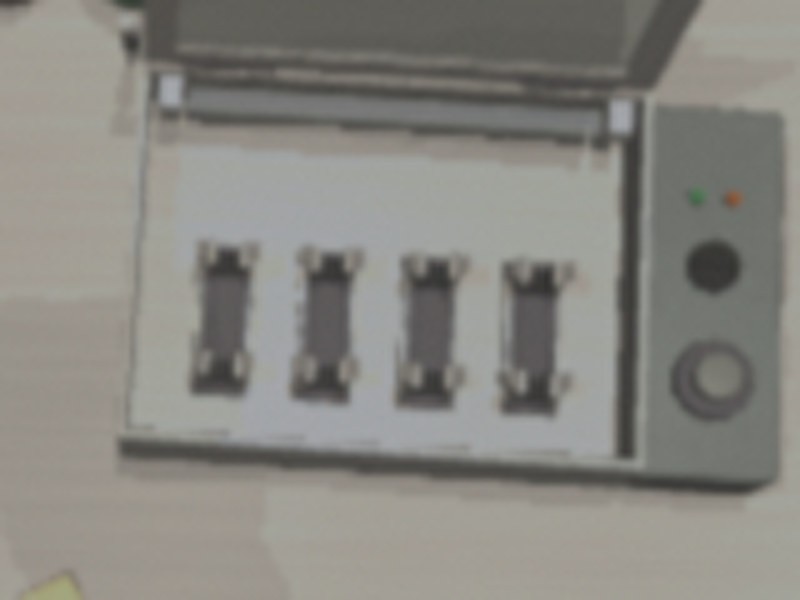

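View pics/s6.png

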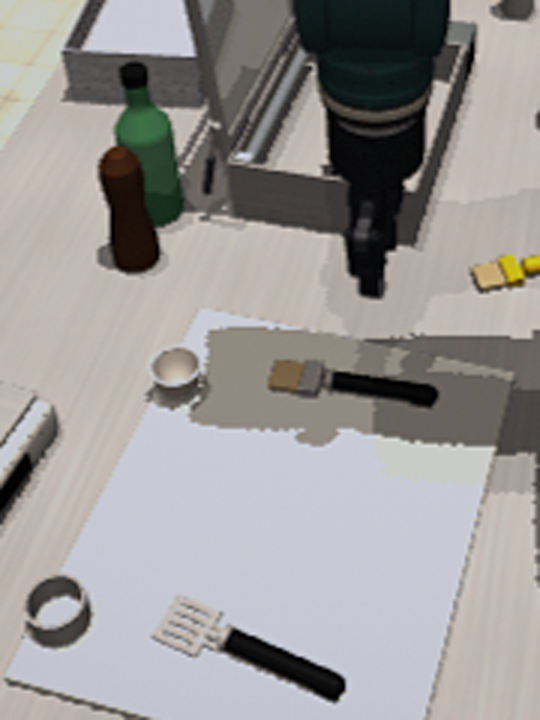

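View pics/t6_full.png

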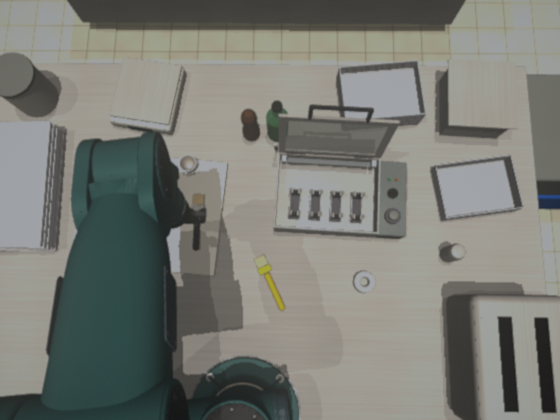

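```bash
python3 - <<'E'
from h import *
np.set_printoptions(precision=4,suppress=True)
c=[onz("top",x/5+250,y/5+140,.060) for x,y in((224.5,306.5),(326,315),(432,322),(536,328))]
print(*c)
for x,y in((120,438),(638,462)): print(onz("top",x/5+250,y/5+140,.078))
print(onz("top",712/5+250,376/5+140,.078))
E
python3 -m inch '[[0,0,0,0,0,-4,5],[0,0,0,0,0,-8,5],[0,0,0,0,0,-12,5],[0,0,0,0,0,-14,5],[0,0,0,0,0,-15.2,5],[0,0,0,0,0,-15.6,5],[0,0,0,0,0,-15.6,5],[0,0,0,0,0,-15.6,0],[0,0,0,0,0,-15.6,0],[0,0,0,0,0,-15.6,0],[0,0,0,0,0,-15.6,0]]' 80
```

```text
[ 0.5483 -0.1239  0.06  ] [ 0.5444 -0.1779  0.06  ] [ 0.5414 -0.2341  0.06  ] [ 0.5389 -0.2891  0.06  ]
[ 0.4738 -0.0698  0.078 ]
[ 0.4652 -0.3375  0.078 ]
[ 0.511  -0.3769  0.078 ]
time_s: 8.65
position: [0.4708, 0.1426, 0.0154]
tcp_rot: [[0.002, -1.0, -0.01], [-0.002, -0.01, 1.0], [-1.0, -0.002, -0.002]]
force: [-2.2, -1.7, 14.0]
opening: 0.0147
```

```bash
python3 -m inch '[[0,0,0,0,0,1,0],[0,0,0,0,0,4,0],[0,0,0,0,0,8,0],[0,0,0,0,0,12,0],[0,0,0,0,0,13,0],[0,0,0,0,0,13,0]]' 80
python3 - <<'E'
from h import *
im=cv2.imread("pics/s5_full.png")[165:225,250:305]; cv2.imwrite("pics/s5z.png",cv2.resize(im,None,fx=10,fy=10,interpolation=cv2.INTER_CUBIC))
for p in((.5445,-.179,.06),(.542,-.235,.06)):
  for dx in(.03,-.03):
    for dy in (.012,-.012):
      q=np.array(p)+[dx+.045*dy,-.045*dx+dy,0]; print(((proj("side",q)-[250,165])*10).round(),((proj("top",q)-[250,140])*5).round())
snap("side","s7",(150,150,180,240),3)
E
```

```text
time_s: 9.25
position: [0.471, 0.1428, 0.146]
tcp_rot: [[0.003, -1.0, -0.01], [-0.002, -0.01, 1.0], [-1.0, -0.003, -0.002]]
force: [0.1, -0.2, -2.1]
opening: 0.0148
[137. 293.] [308. 258.]
[156. 249.] [353. 262.]
[314. 320.] [303. 369.]
[331. 275.] [348. 372.]
[180. 193.] [413. 264.]
[198. 151.] [458. 267.]
[352. 217.] [409. 375.]
[368. 175.] [454. 378.]
```

View pics/s5z.png

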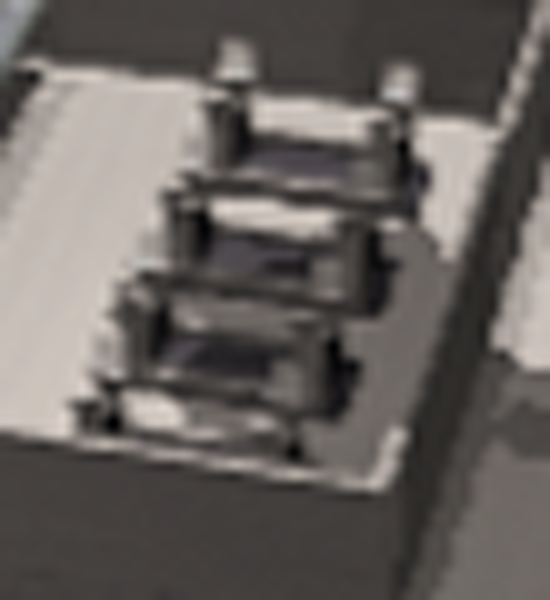

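View pics/s7.png

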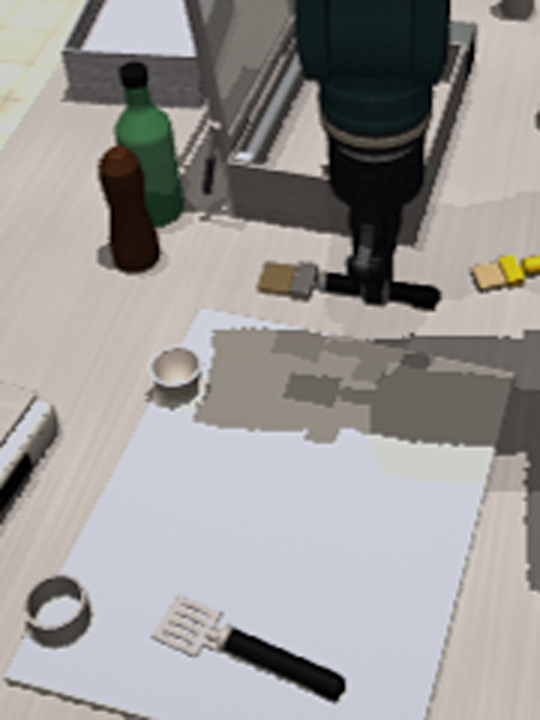

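```bash
python3 - <<'E'
from h import *
for p in((436,297),(322,282),(260,277)): print(onz("side",p[0]/3+150,p[1]/3+150,.153).round(4))
for x in(.417,.525,.575): print(((proj("side",(x,.1428,.153))-150)*3).round())
plan((.5425,-.179,.17),87.4)
E
```

```text
[0.4205 0.1451 0.153 ]
[0.5192 0.1456 0.153 ]
[0.5729 0.1496 0.153 ]
[440. 296.]
[316. 279.]
[260. 271.]
turn [ 0.1  0.1 -3.2] shift cm [  7.23 -32.17   2.55] at [0.4702 0.1427 0.1445]
```

```bash
python3 -m inch '[[0,0,-0.4,1,-3,1,0],[0,0,-0.8,2,-7,2,0],[0,0,-1.2,3,-11,2.5,0],[0,0,-1.6,4,-15,2.5,0],[0,0,-2,5,-19,2.5,0],[0,0,-2.4,6,-23,2.5,0],[0,0,-2.8,6.6,-27,2.5,0],[0,0,-3.2,7,-30,2.5,0],[0,0,-3.2,7.4,-32,2.5,0],[0,0,-3.2,7.4,-32.2,2.5,0],[0,0,-3.2,7.4,-32.2,2.5,0],[0,0,-3.2,7.4,-32.2,2.5,0]]' 80
python3 - <<'E'
from h import *
snap("side","s8",(230,130,90,90),6)
plan((.5445,-.179,.09),87.4)
E
```

```text
time_s: 10.5
position: [0.5439, -0.1783, 0.1689]
tcp_rot: [[-0.001, -0.999, 0.044], [-0.002, 0.044, 0.999], [-1.0, 0.001, -0.002]]
force: [0.1, -0.1, -0.6]
opening: 0.0147
turn [ 0.1 -0.  -0.1] shift cm [ 0.05 -0.08 -7.91] at [ 0.544  -0.1782  0.1691]
```

View pics/s8.png

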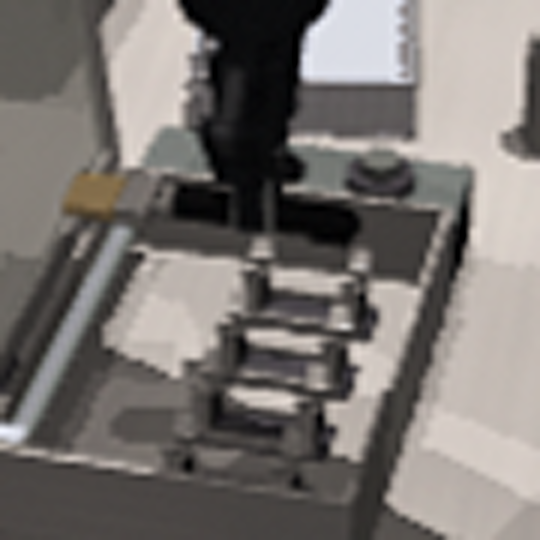

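```bash
python3 -m inch '[[0,0,0,0,0,-3,0],[0,0,0,0,0,-6,0],[0,0,0,0,0,-8,0],[0,0,0,0,0,-9.5,0],[0,0,0,0,0,-10.2,0],[0,0,0,0,0,-10.2,0]]' 80
python3 - <<'E'
from h import *
snap("side","s9",(230,130,90,90),6)
E
```

```text
time_s: 11.15
position: [0.5439, -0.1785, 0.0669]
tcp_rot: [[-0.001, -0.999, 0.044], [-0.002, 0.044, 0.999], [-1.0, 0.001, -0.002]]
force: [0.7, 0.6, -1.1]
opening: 0.0148
```

View pics/s9.png

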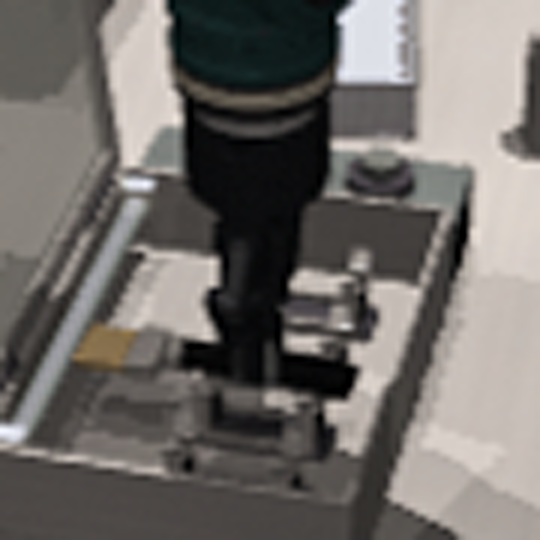

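Aligned over clip1; press.

```bash
python3 -m inch '[[0,0,0,0,0,-0.6,0],[0,0,0,0,0,-1.1,0],[0,0,0,0,0,-1.5,0],[0,0,0,0,0,-1.8,0],[0,0,0,0,0,-2,0],[0,0,0,0,0,-2,0]]' 80
python3 -m inch '[[0,0,0,0,0,-0.2,0],[0,0,0,0,0,-0.4,0],[0,0,0,0,0,-0.4,0]]' 80
```

```text
time_s: 11.8
position: [0.5446, -0.1795, 0.0472]
tcp_rot: [[0.001, -0.999, 0.045], [-0.002, 0.045, 0.999], [-1.0, -0.001, -0.002]]
force: [4.2, -1.1, -3.7]
opening: 0.0147
time_s: 12.1
position: [0.5438, -0.1794, 0.0428]
tcp_rot: [[-0.001, -0.999, 0.046], [-0.002, 0.046, 0.999], [-1.0, 0.001, -0.002]]
force: [1.8, -1.7, -4.4]
opening: 0.0148
```

```bash
python3 -m inch '[[0,0,0,0,0,-0.2,0],[0,0,0,0,0,-0.2,0]]' 80
python3 -m inch '[[0,0,0,0,0,-0.2,0],[0,0,0,0,0,-0.2,0]]' 80
```

```text
time_s: 12.3
position: [0.5439, -0.1795, 0.0422]
tcp_rot: [[0.0, -0.999, 0.046], [-0.003, 0.046, 0.999], [-1.0, -0.0, -0.003]]
force: [-5.3, -0.1, 16.0]
opening: 0.0146
time_s: 12.5
position: [0.544, -0.1795, 0.0418]
tcp_rot: [[0.001, -0.999, 0.045], [-0.004, 0.045, 0.999], [-1.0, -0.001, -0.004]]
force: [-13.9, 4.5, 43.7]
opening: 0.015
```

```bash
python3 -m inch '[[0,0,0,0,0,0.3,0],[0,0,0,0,0,0.3,3.2],[0,0,0,0,0,0.3,3.2],[0,0,0,0,0,0.3,3.2],[0,0,0,0,0,1,3.2],[0,0,0,0,0,3,3.2],[0,0,0,0,0,6,3.2],[0,0,0,0,0,10,3.2],[0,0,0,0,0,13,3.2],[0,0,0,0,0,13,3.2]]' 80
python3 - <<'E'
from h import *
snap("side","s10",(230,130,90,90),6);
E
```

```text
time_s: 13.5
position: [0.5458, -0.1801, 0.1735]
tcp_rot: [[0.006, -0.999, 0.045], [-0.005, 0.045, 0.999], [-1.0, -0.006, -0.005]]
force: [0.6, 0.1, -0.5]
opening: 0.0324
```

View pics/s10.png

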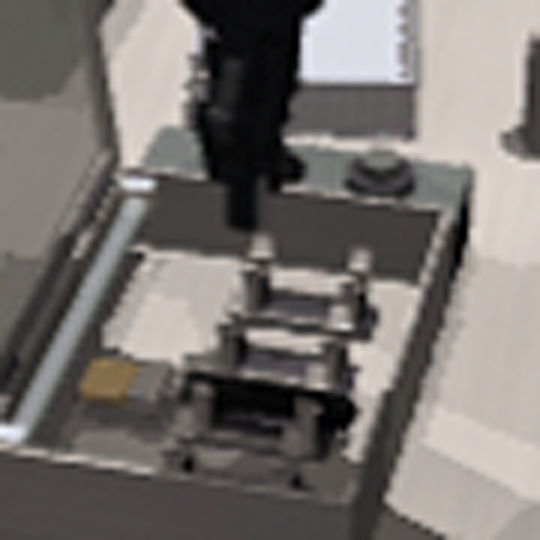

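View pics/s10_full.png

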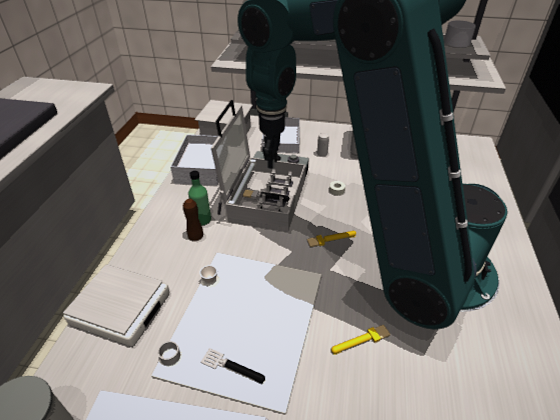

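```bash
python3 - <<'E'
from h import *
snap("top","t10",(80,170,60,80),7)
im=cv2.imread("pics/s10_full.png")[340:395,190:280]; cv2.imwrite("pics/s10b.png",cv2.resize(im,None,fx=7,fy=7,interpolation=cv2.INTER_CUBIC))
E
```

```text
(no output)
```

View pics/t10.png

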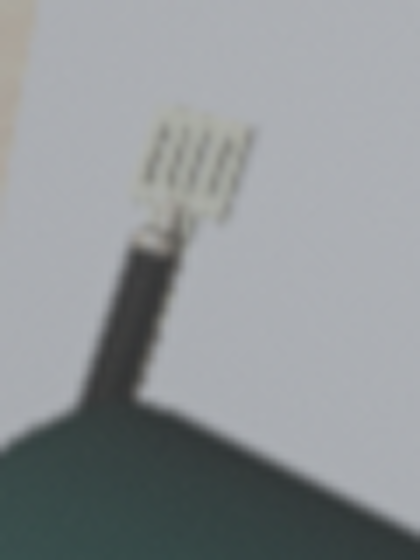

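View pics/s10b.png

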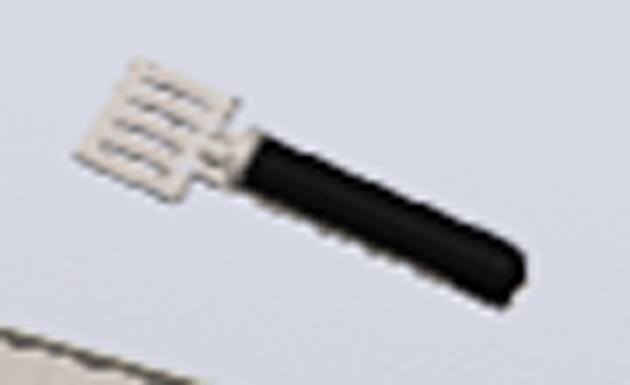

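View pics/t10_full.png

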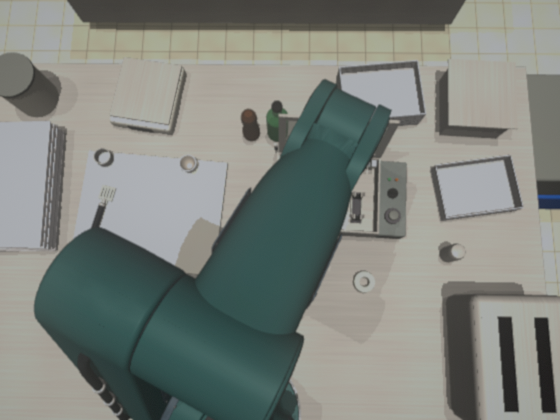

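```bash
python3 - <<'E'
from h import *
n1=onz("top",155/7+80,248/7+170,.021); n2=onz("side",250/7+190,160/7+340,.021); b=onz("side",512/7+190,278/7+340,.021)
bt=onz("top",107/4+65,398/4+140,.021)
print(n1,n2,b,bt)
N=(n1+n2)/2;B=(b+bt)/2;d=N-B;print((N+B)/2,np.degrees(np.arctan2(d[1],d[0])),np.linalg.norm(d))
for q in (n1-bt,n2-b): print(np.degrees(np.arctan2(q[1],q[0])))
plan((.491,.419,.17),76.6)
E
```

```text
[0.53769158 0.40699528 0.021     ] [0.53822533 0.40833427 0.021     ] [0.44422194 0.43175197 0.021     ] [0.44260838 0.42726222 0.021     ]
[0.49068681 0.41858593 0.021     ] -13.008789636081818 0.09703360690098449
-12.032502806233095
-13.98853153999901
turn [  0.2   0.  -10.8] shift cm [-5.340e+00  5.984e+01  3.000e-02] at [ 0.5444 -0.1794  0.1697]
```

```bash
python3 -m inch '[[0,0,-1,-0.5,3,0,5],[0,0,-2,-1,7,0,5],[0,0,-3,-1.5,11.5,0,5],[0,0,-4,-2,16,0,5],[0,0,-5,-2.5,20.5,0,5],[0,0,-6,-3,25,0,5],[0,0,-7,-3.5,29.5,0,5],[0,0,-8,-4,34,0,5],[0,0,-9,-4.5,38.5,0,5],[0,0,-10,-5,43,0,5],[0,0,-10.5,-5.4,47.5,0,5],[0,0,-10.5,-5.4,52,-1,5]]' 80
python3 -m inch '[[0,0,0,0,3.5,0,5],[0,0,0,0,6.5,-2,5],[0,0,0,0,7.8,-4,5],[0,0,0,0,7.8,-4,5],[0,0,0,0,7.8,-4,5],[0,0,0,0,7.8,-4,5]]' 80
python3 - <<'E'
from h import *
snap("side","s11",(170,300,120,100),6);snap("top","t11")
plan((.490,.4185,.0145),76.8)
E
```

```text
time_s: 14.8
position: [0.4894, 0.3426, 0.159]
tcp_rot: [[-0.001, -0.974, 0.227], [-0.002, 0.227, 0.974], [-1.0, 0.0, -0.002]]
force: [1.3, -0.4, 1.0]
opening: 0.0499
time_s: 15.4
position: [0.4905, 0.4179, 0.12]
tcp_rot: [[-0.0, -0.974, 0.227], [-0.002, 0.227, 0.974], [-1.0, -0.0, -0.002]]
force: [-0.1, -0.2, -0.8]
opening: 0.0495
turn [ 0.1  0.  -0. ] shift cm [ -0.07   0.05 -10.58] at [0.4907 0.418  0.1203]
```

View pics/s11.png

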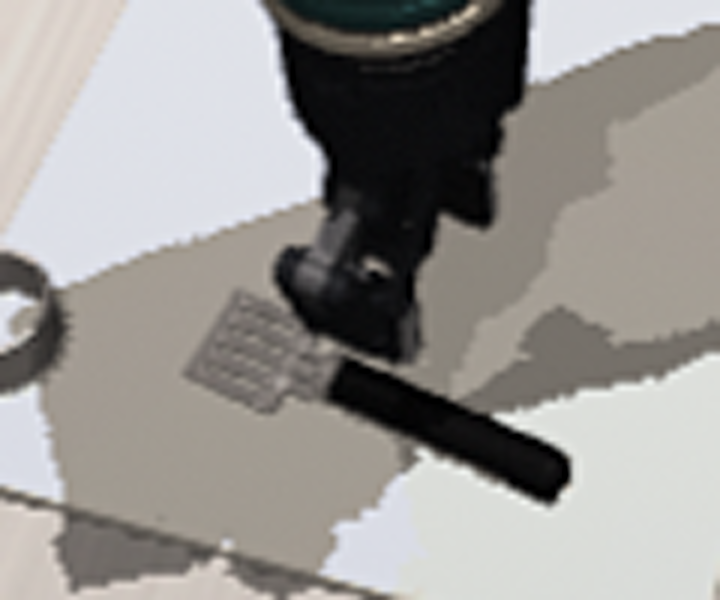

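View pics/t11.png

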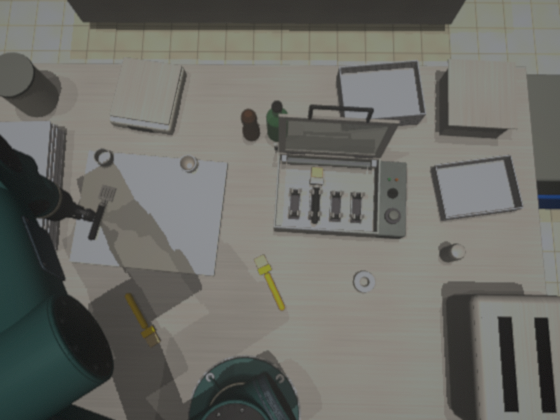

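```bash
python3 -m inch '[[0,0,0,0,0,-4,5],[0,0,0,0,0,-7,5],[0,0,0,0,0,-9,5],[0,0,0,0,0,-10.2,5],[0,0,0,0,0,-10.5,5],[0,0,0,0,0,-10.5,5],[0,0,0,0,0,-10.5,0],[0,0,0,0,0,-10.5,0],[0,0,0,0,0,-10.5,0],[0,0,0,0,0,-10.5,0]]' 80
python3 -m inch '[[0,0,0,0,0,1,0],[0,0,0,0,0,4,0],[0,0,0,0,0,8,0],[0,0,0,0,0,12,0],[0,0,0,0,0,15.5,0],[0,0,0,0,0,15.5,0],[0,0,0,0,0,15.5,0]]' 80
python3 - <<'E'
from h import *
snap("side","s12",(170,260,120,100),6)
plan((.542,-.235,.17),87.4)
for t in(-.054,.054,.104):
  p=arm.get_state()['position']; q=p+np.array([t*np.cos(-.23),t*np.sin(-.23),.006]); print(((proj("side",q)-[170,260])*6).round())
E
```

```text
time_s: 16.5
position: [0.4907, 0.419, 0.0155]
tcp_rot: [[0.001, -0.974, 0.227], [-0.001, 0.227, 0.974], [-1.0, -0.001, -0.001]]
force: [-1.3, -1.2, 8.3]
opening: 0.0147
time_s: 17.2
position: [0.4904, 0.4188, 0.1702]
tcp_rot: [[0.001, -0.974, 0.227], [-0.001, 0.227, 0.974], [-1.0, -0.001, -0.001]]
force: [0.4, 0.6, -2.0]
opening: 0.0145
turn [ 0.1 -0.  10.5] shift cm [  5.21 -65.35   0.1 ] at [0.4899 0.4185 0.169 ]
[565. 497.]
[283. 383.]
[160. 334.]
```

View pics/s12.png

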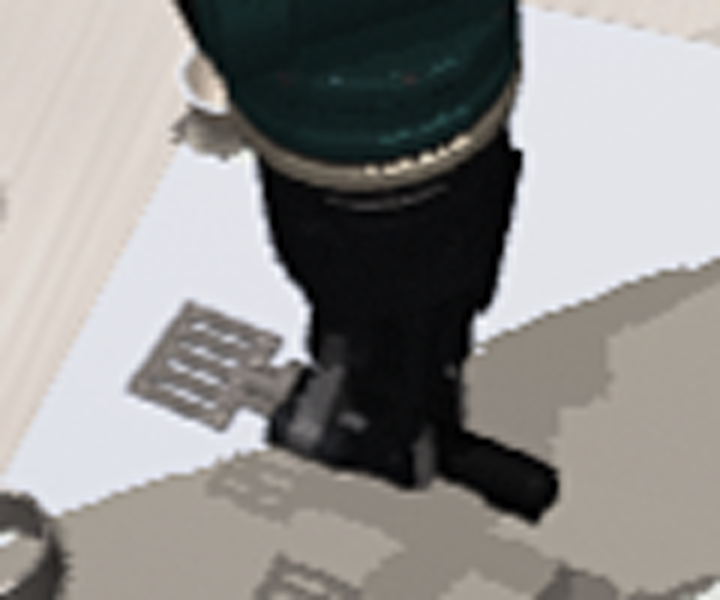

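```bash
python3 -m inch '[[0,0,1,0.2,-3,0,0],[0,0,2,0.5,-7,0,0],[0,0,3,1,-11.5,0,0],[0,0,4,1.5,-16,0,0],[0,0,5,2,-20.5,0,0],[0,0,6,2.5,-25,0,0],[0,0,7,3,-29.5,0,0],[0,0,8,3.5,-34,0,0],[0,0,9,4,-38.5,0,0],[0,0,10,4.5,-43,0,0],[0,0,10.5,5,-47.5,0,0],[0,0,10.5,5.2,-52,0,0]]' 80
python3 -m inch '[[0,0,0,0,-4,0,0],[0,0,0,0,-8,0,0],[0,0,0,0,-11,0,0],[0,0,0,0,-13,0,0],[0,0,0,0,-13.3,0,0],[0,0,0,0,-13.3,0,0],[0,0,0,0,-13.3,0,0]]' 80
python3 - <<'E'
from h import *
plan((.542,-.235,.067),87.4)
E
```

```text
time_s: 18.45
position: [0.5415, -0.1031, 0.1681]
tcp_rot: [[-0.002, -0.999, 0.045], [-0.002, 0.045, 0.999], [-1.0, 0.002, -0.002]]
force: [0.7, -0.4, -1.5]
opening: 0.0147
time_s: 19.15
position: [0.5421, -0.2331, 0.1691]
tcp_rot: [[-0.001, -0.999, 0.044], [-0.002, 0.044, 0.999], [-1.0, 0.0, -0.002]]
force: [0.1, -0.0, -1.2]
opening: 0.0146
turn [ 0.1 -0.  -0.1] shift cm [-1.000e-02 -1.900e-01 -1.021e+01] at [ 0.5421 -0.2331  0.1691]
```

```bash
python3 -m inch '[[0,0,0,0,-0.15,-3,0],[0,0,0,0,-0.15,-6,0],[0,0,0,0,-0.15,-8,0],[0,0,0,0,-0.15,-9.5,0],[0,0,0,0,-0.15,-10.2,0],[0,0,0,0,-0.15,-10.2,0]]' 80
python3 - <<'E'
from h import *
snap("side","s13",(230,130,90,90),6)
E
```

```text
time_s: 19.75
position: [0.5419, -0.2348, 0.0668]
tcp_rot: [[-0.001, -0.999, 0.044], [-0.002, 0.044, 0.999], [-1.0, 0.001, -0.002]]
force: [-0.9, -0.4, -0.5]
opening: 0.0152
```

View pics/s13.png

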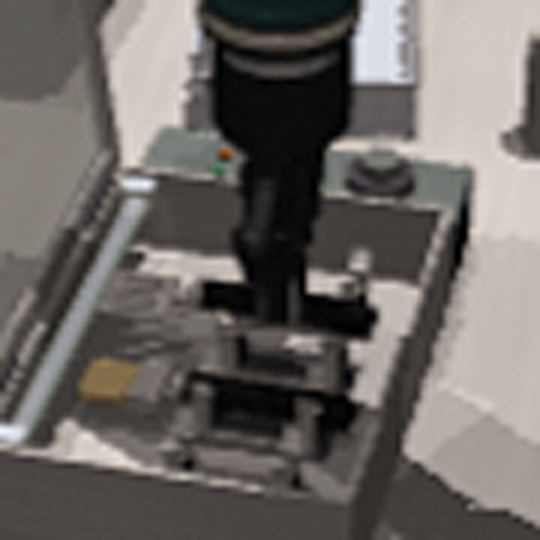

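```bash
python3 -m inch '[[0,0,0,0,0,-0.6,0],[0,0,0,0,0,-1.1,0],[0,0,0,0,0,-1.5,0],[0,0,0,0,0,-1.8,0],[0,0,0,0,0,-2.1,0],[0,0,0,0,0,-2.4,0],[0,0,0,0,0,-2.4,0]]' 80
python3 -m inch '[[0,0,0,0,0,-0.2,0],[0,0,0,0,0,-0.2,0]]' 80
```

```text
time_s: 20.5
position: [0.542, -0.2358, 0.0427]
tcp_rot: [[-0.0, -0.999, 0.045], [-0.002, 0.045, 0.999], [-1.0, 0.0, -0.002]]
force: [2.4, -0.5, -7.6]
opening: 0.015
time_s: 20.7
position: [0.5421, -0.2358, 0.0423]
tcp_rot: [[0.0, -0.999, 0.045], [-0.003, 0.045, 0.999], [-1.0, -0.001, -0.003]]
force: [-4.2, 3.0, 16.1]
opening: 0.0148
```

```bash
python3 -m inch '[[0,0,0,0,0,-0.1,0],[0,0,0,0,0,-0.1,0]]' 80
python3 -m inch '[[0,0,0,0,0,0.2,0],[0,0,0,0,0,0.2,3.2],[0,0,0,0,0,0.2,3.2],[0,0,0,0,0,0.2,3.2],[0,0,0,0,0,1,3.2],[0,0,0,0,0,3,3.2],[0,0,0,0,0,6,3.2],[0,0,0,0,0,10,3.2],[0,0,0,0,0,13,3.2],[0,0,0,-4,0,16,3.2],[0,0,0,-8,0,19,3.2]]' 80
python3 -m inch '[[0,0,0,-5,0,2,3.2],[0,0,0,-10,0,2,3.2],[0,0,0,-12,0,2,3.2]]' 80
python3 - <<'E'
from h import *
snap("side","s14",(180,60,130,160),5);snap("top","t14")
E
```

```text
time_s: 20.9
position: [0.5422, -0.2359, 0.0422]
tcp_rot: [[0.001, -0.999, 0.045], [-0.003, 0.045, 0.999], [-1.0, -0.001, -0.003]]
force: [-8.7, 5.6, 29.9]
opening: 0.0153
time_s: 22.0
position: [0.4614, -0.2356, 0.2316]
tcp_rot: [[0.0, -0.999, 0.044], [-0.002, 0.044, 0.999], [-1.0, -0.0, -0.002]]
force: [0.2, -0.7, 0.3]
opening: 0.0317
time_s: 22.3
position: [0.3394, -0.2353, 0.2516]
tcp_rot: [[0.001, -0.999, 0.046], [-0.004, 0.046, 0.999], [-1.0, -0.001, -0.004]]
force: [0.2, -0.3, 0.0]
opening: 0.0319
```

View pics/s14.png

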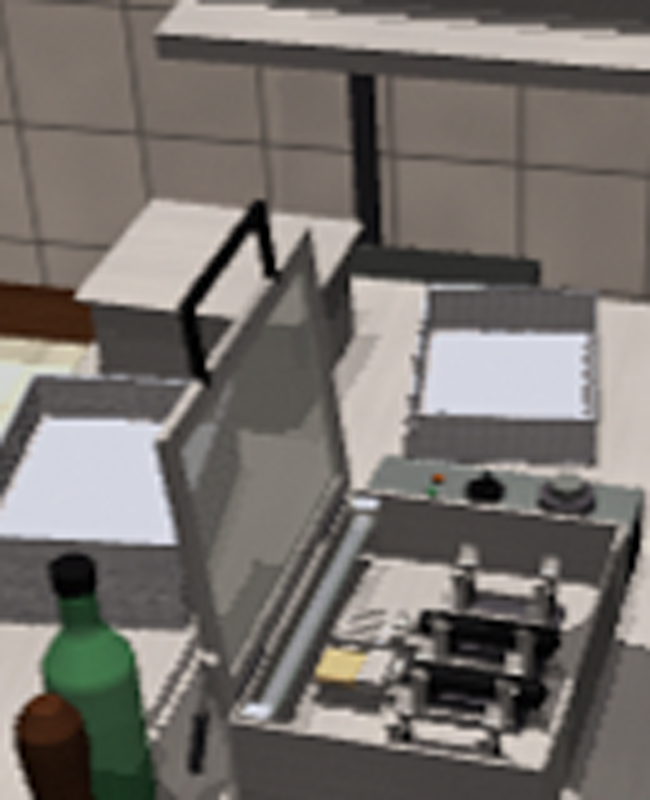

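View pics/t14.png

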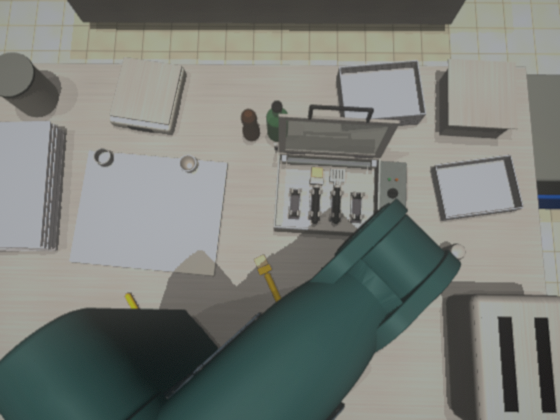

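```bash
python3 - <<'E'
from h import *
im=cv2.imread("pics/t14_full.png")[90:240,265:405]; cv2.imwrite("pics/t14z.png",cv2.resize(im,None,fx=4,fy=4,interpolation=cv2.INTER_CUBIC))
for b in((.5445,-.1795),(.542,-.2355)):
  for t in(-.054,0,.054,.104): print(((proj("top",(b[0]+t,b[1]-.045*t,.05))-[265,90])*4).round())
s=lambda x,y:(x/5+180,y/5+60)
E
```

```text
[198. 534.]
[202. 455.]
[206. 377.]
[209. 306.]
[283. 540.]
[286. 460.]
[289. 382.]
[292. 310.]
```

View pics/t14z.png

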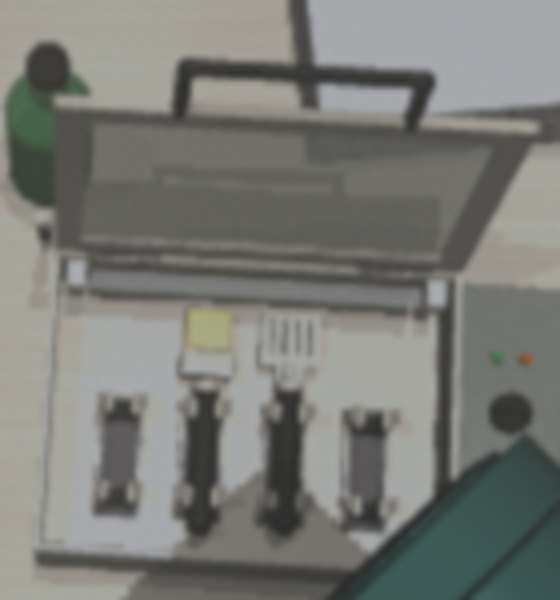

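```bash
python3 - <<'E'
from h import *
L=tri((187/5+180,305/5+60),(184/4+265,66/4+90)); R=tri((261/5+180,208/5+60),(431/4+265,78/4+90)); print(L,R)
print((L[0]+R[0])/2)
H=np.array([.5685+.1013,-.209-.0045,.079])
th=1.66+.016
print(H+.248*np.array([-np.cos(th),.045*np.cos(th),np.sin(th)]))
E
```

```text
(array([ 0.69962111, -0.14965286,  0.32706199]), np.float64(0.001154983076791072)) (array([ 0.69463054, -0.28306545,  0.32335966]), np.float64(0.0031765819136896334))
[ 0.69712583 -0.21635915  0.32521082]
[ 0.69584241 -0.21467191  0.32562886]
```

```bash
cat >> h.py <<'E'
def planR(pos,psi,yaw=-2.5):
    from scipy.spatial.transform import Rotation as Ro
    T=Ro.from_euler('z',yaw,degrees=True).as_matrix()@Ro.from_euler('y',-psi,degrees=True).as_matrix()@down(0)
    s=arm.get_state(); r=Ro.from_matrix(T@s['tcp_rot'].T).as_rotvec(degrees=True)
    print("turn",r.round(1),"shift cm",((np.array(pos)-s['position'])*100).round(2),"at",s['position'].round(4),T[:,0])
E
python3 - <<'E'
from h import *
planR((.6346,-.2129,.385),45)
E
```

```text
turn [ 33.7 -36.8 -84.7] shift cm [29.47  2.26 13.36] at [ 0.3399 -0.2355  0.2514] [ 0.70643377 -0.03084356 -0.70710678]
```

```bash
python3 -m inch '[[2.8,-3.1,-7.1,0,0,1,4],[5.6,-6.1,-14.1,0,0,3,4],[8.4,-9.2,-21.2,0,0.5,5,4],[11.2,-12.3,-28.2,1,0.5,7,4],[14,-15.3,-35.3,2,1,9,4],[16.9,-18.4,-42.4,4,1,11,4],[19.7,-21.5,-49.4,6,1.5,13,4],[22.5,-24.5,-56.5,8,1.5,13.4,4],[25.3,-27.6,-63.5,10,2,13.4,4],[28.1,-30.7,-70.6,12,2,13.4,4],[30.9,-33.7,-77.6,14,2.2,13.4,4],[33.7,-36.8,-84.7,16,2.2,13.4,4]]' 60
python3 -m inch '[[0,0,0,4,0,0,4],[0,0,0,8,0,0,4],[0,0,0,11,0,0,4],[0,0,0,12.5,0,0,4],[0,0,0,13.4,0,0,4],[0,0,0,13.4,0,0,4]]' 60
python3 - <<'E'
from h import *
snap("side","s15",(180,40,160,120),5);planR((.7056,-.2159,.3168),45)
E
```

```text
time_s: 23.6
position: [0.5033, -0.2137, 0.385]
tcp_rot: [[0.709, 0.047, 0.704], [-0.031, 0.999, -0.035], [-0.705, 0.003, 0.71]]
force: [0.4, -1.4, -1.0]
opening: 0.0402
time_s: 24.2
position: [0.6365, -0.2137, 0.384]
tcp_rot: [[0.706, 0.041, 0.707], [-0.029, 0.999, -0.029], [-0.707, 0.0, 0.707]]
force: [0.3, -0.3, 0.4]
opening: 0.0397
turn [-0.   0.  -0.1] shift cm [ 6.98 -0.21 -6.74] at [ 0.6358 -0.2138  0.3842] [ 0.70643377 -0.03084356 -0.70710678]
```

View pics/s15.png

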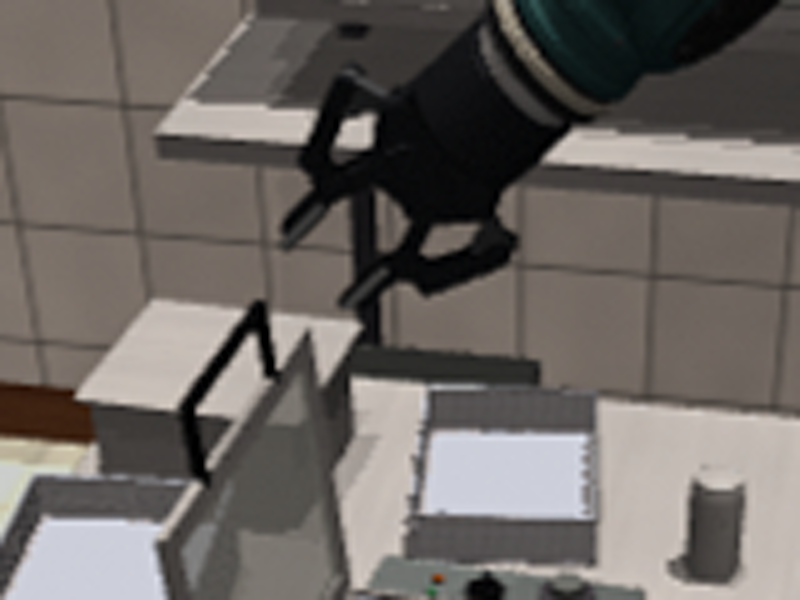

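```bash
python3 -m inch '[[0,0,0,2,-0.1,-1.9,4],[0,0,0,4,-0.1,-3.9,4],[0,0,0,5.5,-0.2,-5.3,4],[0,0,0,6.5,-0.2,-6.3,4],[0,0,0,7,-0.2,-6.8,4],[0,0,0,7,-0.2,-6.8,4]]' 60
python3 - <<'E'
from h import *
snap("side","s16",(180,60,120,90),6)
E
```

```text
time_s: 24.85
position: [0.7059, -0.216, 0.316]
tcp_rot: [[0.707, 0.042, 0.706], [-0.03, 0.999, -0.03], [-0.707, 0.0, 0.707]]
force: [-0.2, -0.0, 0.3]
opening: 0.0398
```

View pics/s16.png

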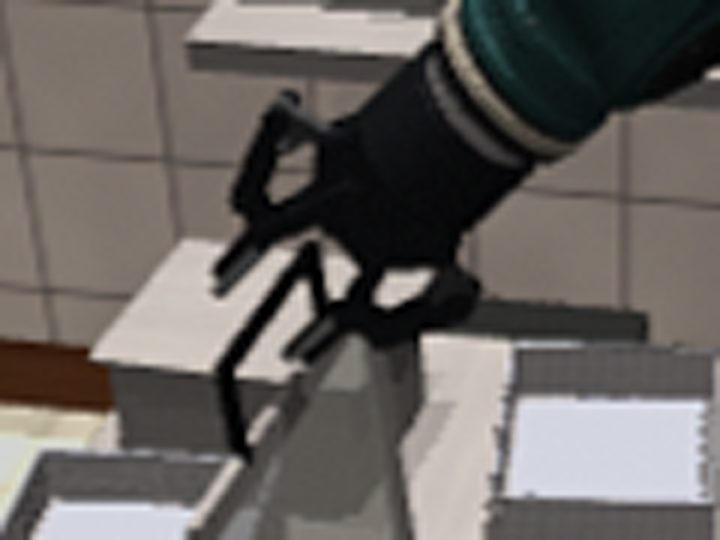

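```bash
python3 -m inch '[[0,0,0,0,0,0,2],[0,0,0,0,0,0,0],[0,0,0,0,0,0,0],[0,0,0,0,0,0,0],[0,0,0,0,0,0,0]]' 60
python3 - <<'E'
from h import *
snap("side","s17",(180,60,120,90),6)
E
python3 -c "
from arc import *
def fmt(ths,th0,**k):
    import io,contextlib
    b=io.StringIO()
    with contextlib.redirect_stdout(b): rows(ths,th0,**k)
    import re;print(re.sub(r'np.float64\(([^)]*)\)',r'\1',b.getvalue()))
fmt(np.arange(1.58,.77,-.08),1.66)
fmt(np.arange(.70,-.05,-.08),.78)
"
```

```text
time_s: 25.4
position: [0.7054, -0.216, 0.3168]
tcp_rot: [[0.707, 0.043, 0.706], [-0.031, 0.999, -0.03], [-0.707, -0.001, 0.707]]
force: [-10.4, 1.0, 5.5]
opening: 0.0074
[[0.1,2.3,0,-2.02,0.09,0.09,0],[0.2,4.6,0,-4.04,0.17,0.02,0],[0.3,6.9,0,-6.06,0.26,-0.2,0],[0.39,9.2,0,-8.05,0.35,-0.59,0],[0.49,11.5,0,-10.02,0.43,-1.12,0],[0.59,13.8,0,-11.94,0.51,-1.8,0],[0.69,16.0,0,-13.8,0.59,-2.63,0],[0.79,18.3,0,-15.59,0.67,-3.6,0],[0.89,20.6,0,-17.31,0.74,-4.71,0],[0.99,22.9,0,-18.93,0.81,-5.94,0],[1.08,25.2,0,-20.45,0.88,-7.29,0]]

[[0.1,2.3,0,-1.41,0.06,-1.46,0],[0.2,4.6,0,-2.71,0.12,-3.03,0],[0.3,6.9,0,-3.87,0.17,-4.69,0],[0.39,9.2,0,-4.91,0.21,-6.43,0],[0.49,11.5,0,-5.8,0.25,-8.23,0],[0.59,13.8,0,-6.55,0.28,-10.1,0],[0.69,16.0,0,-7.14,0.31,-12.02,0],[0.79,18.3,0,-7.58,0.33,-13.97,0],[0.89,20.6,0,-7.87,0.34,-15.94,0],[0.99,22.9,0,-8.0,0.34,-17.93,0]]
```

View pics/s17.png

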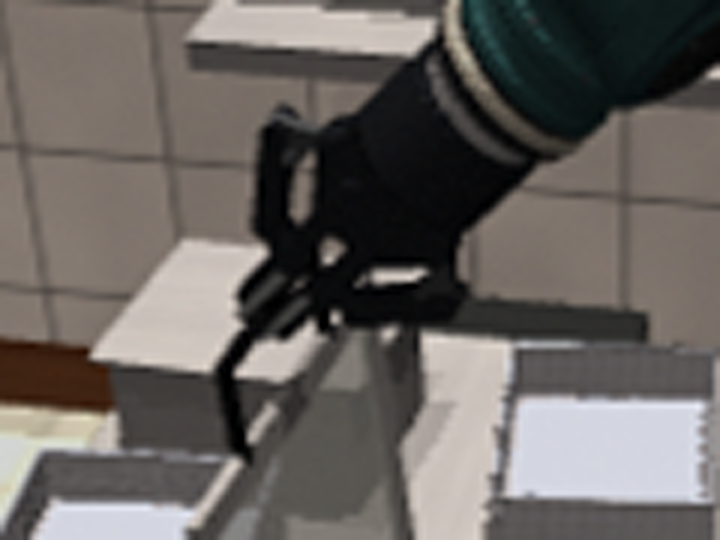

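```bash
cat > f.py <<'E'
from arc import *
import io,contextlib,re
def fmt(ths,th0,**k):
    b=io.StringIO()
    with contextlib.redirect_stdout(b): rows(ths,th0,**k)
    print(re.sub(r'np.float64\(([^)]*)\)',r'\1',b.getvalue()))
E
python3 -c "
from f import *
fmt(np.arange(1.60,1.17,-.06),1.66)"
```

```text
[[0.07,1.7,0,-1.51,0.07,0.08,0],[0.15,3.4,0,-3.03,0.13,0.07,0],[0.22,5.2,0,-4.55,0.2,-0.02,0],[0.3,6.9,0,-6.06,0.26,-0.2,0],[0.37,8.6,0,-7.56,0.32,-0.48,0],[0.44,10.3,0,-9.04,0.39,-0.83,0],[0.52,12.0,0,-10.5,0.45,-1.28,0],[0.59,13.8,0,-11.94,0.51,-1.8,0]]
```

```bash
python3 -m inch '[[0.1,1.7,0,-1.5,0.1,0.1,0],[0.1,3.4,0,-3,0.1,0.1,0],[0.2,5.2,0,-4.55,0.2,0,0],[0.3,6.9,0,-6.05,0.3,-0.2,0],[0.3,6.9,0,-6.05,0.3,-0.2,0]]' 80
python3 -c "
from h import *
s=arm.get_state();print(s['position'],s['force'])
snap('side','s18',(180,60,120,90),6)"
```

```text
time_s: 25.95
position: [0.6454, -0.213, 0.3165]
tcp_rot: [[0.619, 0.042, 0.785], [-0.027, 0.999, -0.032], [-0.785, -0.001, 0.619]]
force: [-0.9, 1.9, 6.4]
opening: 0.0068
[ 0.6453808  -0.2130346   0.31647198] [-0.87557398  1.89500077  6.3632145 ]
```

View pics/s18.png

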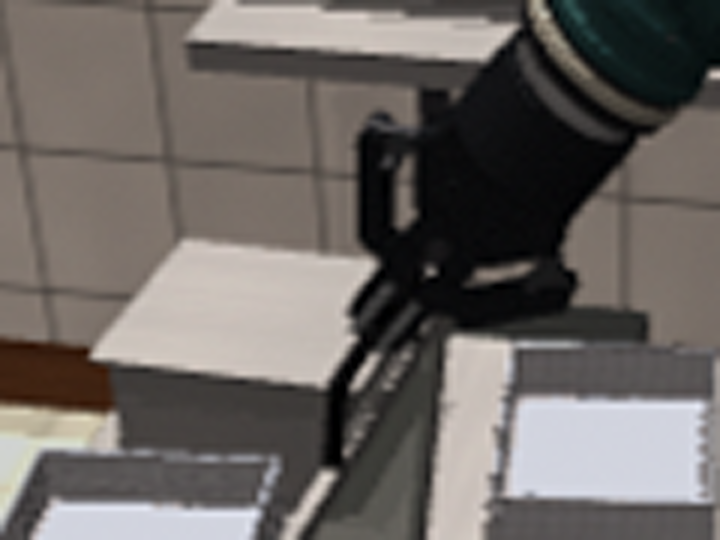

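```bash
python3 -c "
from f import *
fmt(np.arange(1.36,.85,-.06),1.42)
fmt(np.arange(.82,.27,-.06),.88)
fmt(np.arange(.28,-.03,-.04),.34)"
```

```text
[[0.07,1.7,0,-1.5,0.06,-0.27,0],[0.15,3.4,0,-2.98,0.13,-0.63,0],[0.22,5.2,0,-4.44,0.19,-1.07,0],[0.3,6.9,0,-5.88,0.25,-1.6,0],[0.37,8.6,0,-7.28,0.31,-2.21,0],[0.44,10.3,0,-8.65,0.37,-2.9,0],[0.52,12.0,0,-9.97,0.43,-3.66,0],[0.59,13.8,0,-11.25,0.48,-4.5,0],[0.67,15.5,0,-12.48,0.54,-5.42,0]]

[[0.07,1.7,0,-1.17,0.05,-0.98,0],[0.15,3.4,0,-2.28,0.1,-2.03,0],[0.22,5.2,0,-3.33,0.14,-3.14,0],[0.3,6.9,0,-4.31,0.19,-4.3,0],[0.37,8.6,0,-5.23,0.22,-5.52,0],[0.44,10.3,0,-6.06,0.26,-6.79,0],[0.52,12.0,0,-6.83,0.29,-8.1,0],[0.59,13.8,0,-7.51,0.32,-9.45,0],[0.67,15.5,0,-8.11,0.35,-10.83,0],[0.74,17.2,0,-8.63,0.37,-12.25,0]]

[[0.07,1.7,0,-0.52,0.02,-1.42,0],[0.12,2.9,0,-0.82,0.04,-2.37,0],[0.17,4.0,0,-1.08,0.05,-3.34,0],[0.22,5.2,0,-1.3,0.06,-4.32,0],[0.27,6.3,0,-1.48,0.06,-5.3,0],[0.32,7.4,0,-1.62,0.07,-6.29,0],[0.37,8.6,0,-1.72,0.07,-7.28,0],[0.42,9.7,0,-1.79,0.08,-8.27,0]]
```

```bash
python3 -m inch '[[0.1,1.7,0,-1.5,0.1,-0.2,0],[0.1,3.4,0,-3,0.1,-0.55,0],[0.2,5.2,0,-4.45,0.2,-1,0],[0.3,6.9,0,-5.9,0.3,-1.5,0],[0.4,8.6,0,-7.3,0.3,-2.1,0],[0.4,10.3,0,-8.7,0.4,-2.8,0],[0.5,12,0,-10,0.4,-3.55,0],[0.6,13.8,0,-11.3,0.5,-4.4,0],[0.7,15.5,0,-12.5,0.5,-5.3,0],[0.7,15.5,0,-12.5,0.5,-5.3,0]]' 80
python3 -c "
from h import *
snap('side','s19',(180,60,150,120),5)"
```

```text
time_s: 27.0
position: [0.519, -0.207, 0.2615]
tcp_rot: [[0.383, 0.043, 0.923], [-0.015, 0.999, -0.04], [-0.924, 0.002, 0.383]]
force: [-16.9, 9.8, 19.9]
opening: 0.0067
```

View pics/s19.png

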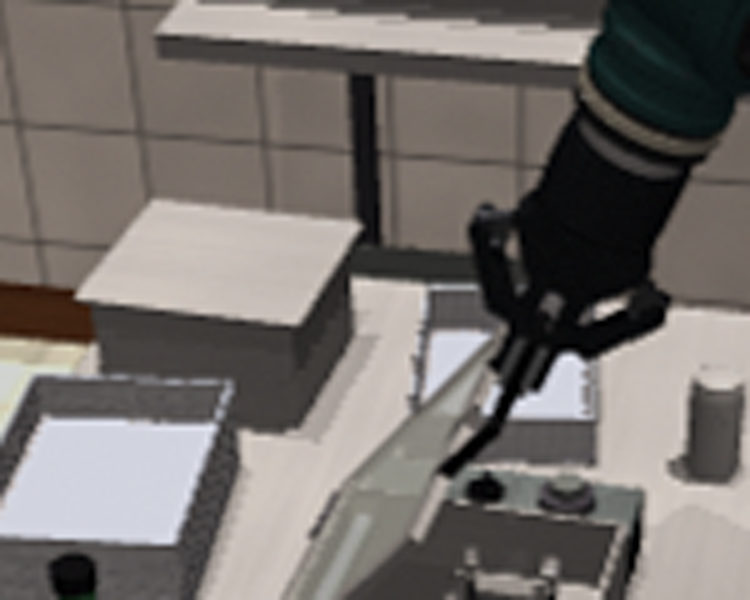

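```bash
python3 -m inch '[[0,0,0,-0.3,-0.1,0.3,0],[0.1,1.7,0,-1.5,-0.1,-0.7,0],[0.1,3.4,0,-2.6,-0.1,-1.75,0],[0.2,5.2,0,-3.65,-0.1,-2.85,0],[0.3,6.9,0,-4.65,0,-4.05,0],[0.4,8.6,0,-5.55,0,-5.3,0],[0.4,10.3,0,-6.4,0,-6.55,0],[0.5,12,0,-7.2,0.1,-7.9,0],[0.6,13.8,0,-7.9,0.1,-9.25,0],[0.7,15.5,0,-8.5,0.1,-10.65,0],[0.7,17.2,0,-9,0.1,-12.1,0],[0.7,17.2,0,-9,0.1,-12.1,0]]' 80
python3 -c "
from h import *
snap('side','s20',(180,60,150,120),5)"
```

```text
time_s: 28.25
position: [0.4312, -0.2051, 0.1385]
tcp_rot: [[0.094, 0.041, 0.995], [0.002, 0.999, -0.041], [-0.996, 0.005, 0.094]]
force: [12.1, 7.5, -8.5]
opening: 0.0058
```

View pics/s20.png

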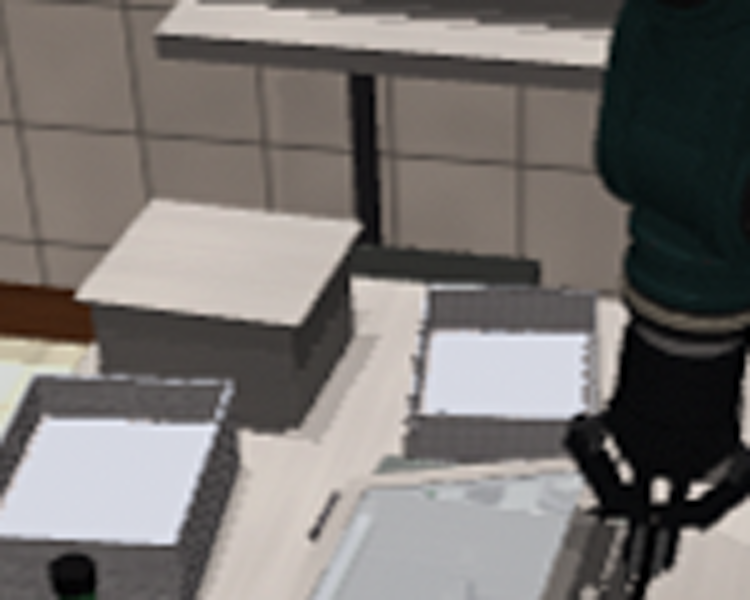

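```bash
python3 -c "
from h import *
im=cv2.imread('pics/s20_full.png')[130:210,270:360]
cv2.imwrite('pics/s20z.png',cv2.resize(im,None,fx=7,fy=7,interpolation=cv2.INTER_CUBIC))"
```

```text
(no output)
```

View pics/s20z.png

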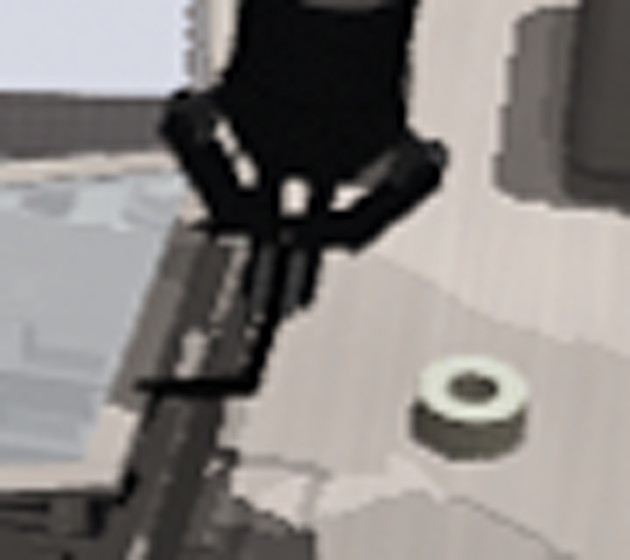

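```bash
python3 -m inch '[[0,0,0,0.2,-0.1,-0.2,0],[0.1,1.1,0,0,-0.1,-1.15,0],[0.1,2.3,0,-0.3,-0.1,-2.1,0],[0.1,3.4,0,-0.5,-0.1,-3.1,0],[0.2,4.5,0,-0.7,-0.1,-4.1,0],[0.2,4.5,0,-0.7,-0.1,-4.1,0]]' 100
python3 -c "
from h import *
snap('side','s21',(270,130,90,80),7)"
```

```text
time_s: 28.9
position: [0.4235, -0.2048, 0.0975]
tcp_rot: [[0.015, 0.041, 0.999], [0.007, 0.999, -0.041], [-1.0, 0.008, 0.015]]
force: [6.6, 27.9, -1.1]
opening: 0.0054
```

View pics/s21.png

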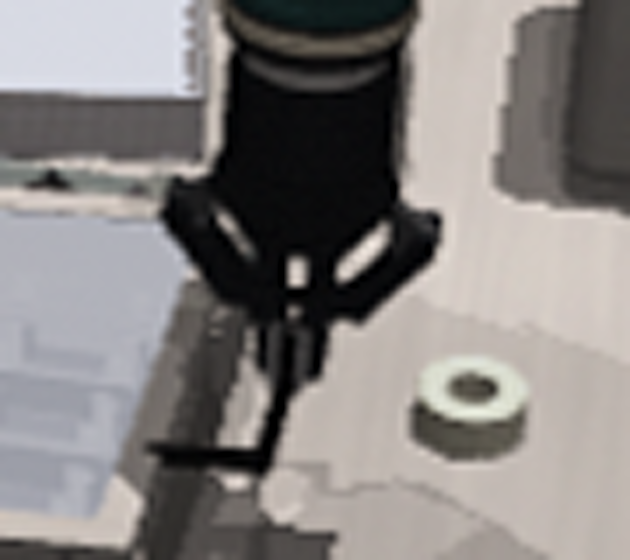

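```bash
python3 -m inch '[[0,0,0,0,0.15,0,0],[0,0.8,0,-0.1,0.15,-0.8,0],[0,1.5,0,-0.2,0.15,-1.6,0],[0,1.5,0,-0.2,0.15,-2.2,0],[0,1.5,0,-0.2,0.15,-2.2,0]]' 100
python3 -m inch '[[0,0,0,0,0,-0.3,0],[0,0,0,0,0,-0.5,0],[0,0,0,0,0,-0.5,0]]' 100
```

```text
time_s: 29.45
position: [0.4224, -0.2055, 0.0771]
tcp_rot: [[-0.009, 0.042, 0.999], [0.002, 0.999, -0.042], [-1.0, 0.002, -0.009]]
force: [7.4, 8.0, -4.9]
opening: 0.0054
time_s: 29.75
position: [0.4226, -0.2056, 0.0761]
tcp_rot: [[-0.006, 0.042, 0.999], [-0.0, 0.999, -0.042], [-1.0, -0.001, -0.006]]
force: [-15.2, 23.8, 85.1]
opening: 0.0055
```

```bash
python3 -m inch '[[0,0,0,0,0.1,0.4,0],[0,0,0,0,0.1,0.4,0]]' 100
python3 -c "
from h import *
snap('side','s22',(210,120,150,110),5)"
```

```text
time_s: 29.95
position: [0.4224, -0.2054, 0.0769]
tcp_rot: [[-0.008, 0.043, 0.999], [-0.001, 0.999, -0.043], [-1.0, -0.001, -0.008]]
force: [6.2, 2.8, 4.9]
opening: 0.0053
```

View pics/s22.png

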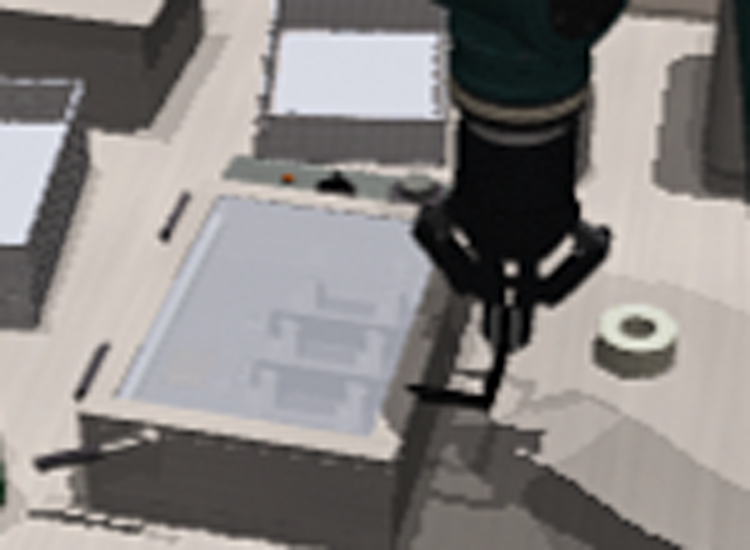

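```bash
python3 -m inch '[[0,0,0,0,0,-0.15,0],[0,0,0,0,0,-0.15,3],[0,0,0,0,0,-0.15,3],[0,0,0,0,0,-0.15,3],[0,0,0,0,0,1,3],[0,0,0,0,0,4,3],[0,0,0,0,0,8,3],[0,0,0,0,0,9,3],[0,0,0,0,0,9,0],[0,0,0,0,0,9,0]]' 40
python3 - <<'E'
from h import *
snap("side","s23",(210,120,150,110),5)
plan((.5105,-.3785,.11),-2.5)
E
```

```text
time_s: 31.0
position: [0.4213, -0.2052, 0.1652]
tcp_rot: [[-0.012, 0.042, 0.999], [0.0, 0.999, -0.042], [-1.0, -0.0, -0.012]]
force: [0.0, -0.3, -0.4]
opening: 0.0019
turn [-0.1 -0.7 -0.1] shift cm [  8.94 -17.35  -5.49] at [ 0.4211 -0.205   0.1649]
```

View pics/s23.png

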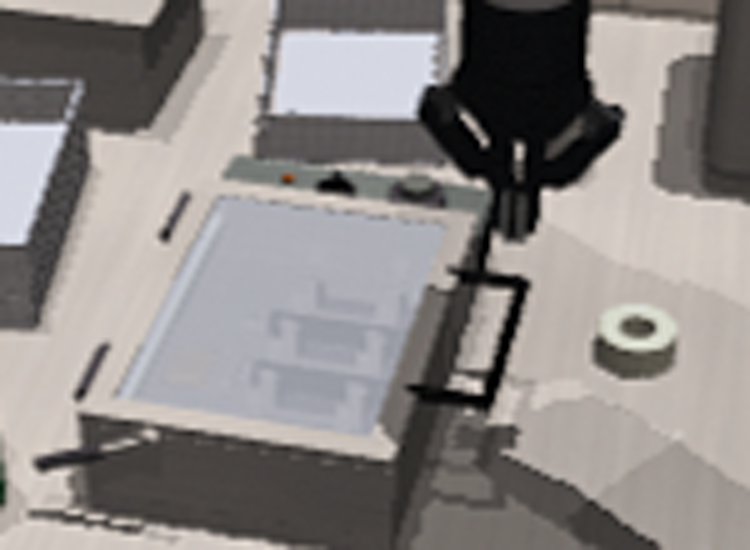

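```bash
python3 -m inch '[[0,-0.7,0,2,-4,0,0],[0,-0.7,0,4,-8,0,0],[0,-0.7,0,6,-12,0,0],[0,-0.7,0,8,-15.5,0,0],[0,-0.7,0,8.95,-17.35,-2,0],[0,-0.7,0,8.95,-17.35,-5,0],[0,-0.7,0,8.95,-17.35,-7,0],[0,-0.7,0,8.95,-17.35,-7,0],[0,-0.7,0,8.95,-17.35,-7,0]]' 40
python3 - <<'E'
from h import *
snap("side","s24",(250,110,90,80),7)
plan((.5105,-.3785,.072),-2.5)
E
```

```text
time_s: 31.95
position: [0.5109, -0.3785, 0.0958]
tcp_rot: [[0.0, 0.042, 0.999], [0.001, 0.999, -0.042], [-1.0, 0.001, 0.0]]
force: [0.2, 0.7, 1.5]
opening: -0.0
turn [ 0.   0.1 -0.1] shift cm [-0.08  0.04 -2.47] at [ 0.5113 -0.3789  0.0967]
```

View pics/s24.png

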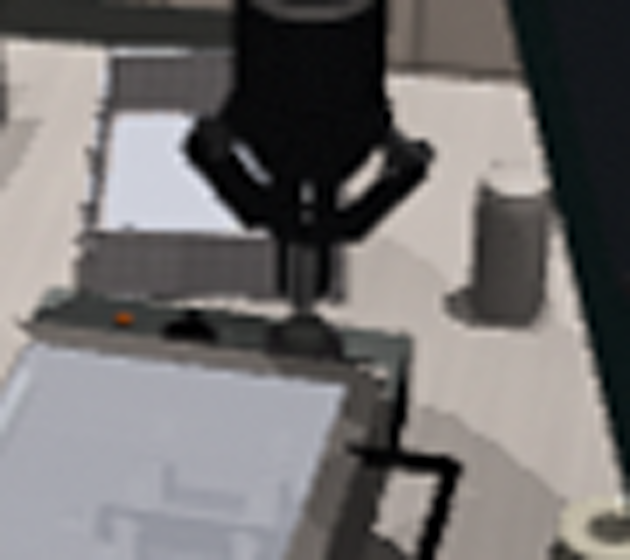

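Over the button. Press to about z 0.0725.

```bash
python3 -m inch '[[0,0,0,0,0,-1,0],[0,0,0,0,0,-1.7,0],[0,0,0,0,0,-2.1,0],[0,0,0,0,0,-2.4,0],[0,0,0,0,0,-2.4,0]]' 40
python3 -m inch '[[0,0,0,0,0,-0.1,0],[0,0,0,0,0,-0.1,0],[0,0,0,0,0,-0.1,0]]' 40
```

```text
time_s: 32.5
position: [0.5117, -0.3792, 0.0754]
tcp_rot: [[0.004, 0.042, 0.999], [-0.003, 0.999, -0.042], [-1.0, -0.003, 0.004]]
force: [-7.5, 7.7, 38.0]
opening: -0.0002
time_s: 32.8
position: [0.5118, -0.3793, 0.0752]
tcp_rot: [[0.005, 0.042, 0.999], [-0.003, 0.999, -0.042], [-1.0, -0.003, 0.005]]
force: [-10.6, 10.6, 49.3]
opening: -0.0002
```

```bash
python3 - <<'E'
from h import *
snap("side","s25",(270,130,60,50),11);snap("top","t25",(360,180,60,60),9)
E
```

```text
(no output)
```

View pics/s25.png

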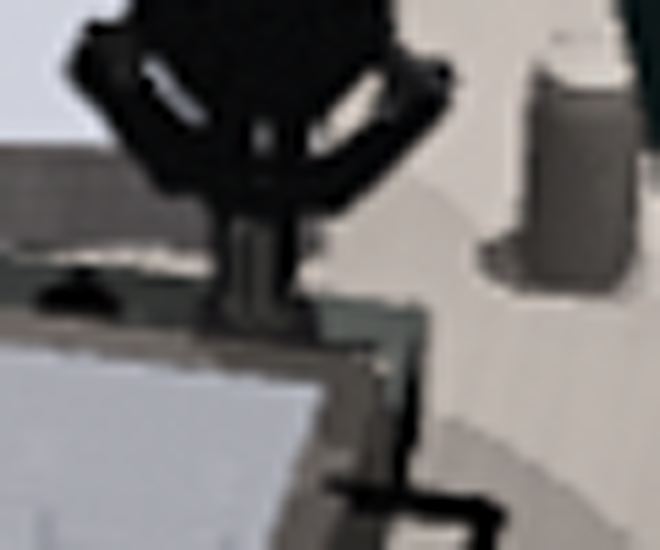

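```bash
for i in 1 2 3 4 5 6 7; do python3 -m inch '[[0,0,0,0,0,0.15,0],[0,0,0,0,0,0.15,0]]' 40 | egrep 'position|force'; done
```

```text
position: [0.5117, -0.3792, 0.0755]
force: [-7.4, 5.9, 34.6]
position: [0.5116, -0.3792, 0.0758]
force: [-3.6, 3.6, 20.7]
position: [0.5115, -0.3791, 0.0764]
force: [1.5, 0.3, 4.8]
position: [0.5115, -0.379, 0.0776]
force: [1.1, -0.8, 3.6]
position: [0.5114, -0.379, 0.079]
force: [2.9, -1.1, 3.1]
position: [0.5111, -0.3788, 0.0803]
force: [2.4, -0.1, 2.1]
position: [0.511, -0.3787, 0.0817]
force: [0.1, -0.7, 1.2]
```

```bash
python3 -m inch '[[0,0,0,0,0,3,0],[0,0,0,0,0,7,0],[0,0,0,0,0,11,0],[0,0,0,-5,0,14,0],[0,0,0,-10,-3,15,0],[0,0,0,-15,-6,15,0],[0,0,0,-19,-9,15,0],[0,0,0,-21,-11,15,0],[0,0,0,-21,-11,15,0],[0,0,0,-21,-11,15,0]]' 40
python3 - <<'E'
from h import *
snap("side","s26",(190,100,160,120),5);snap("top","t26",(255,130,160,120),5)
E
```

```text
time_s: 35.3
position: [0.3001, -0.4892, 0.2314]
tcp_rot: [[0.001, 0.045, 0.999], [0.001, 0.999, -0.045], [-1.0, 0.001, 0.001]]
force: [0.5, -0.2, -0.3]
opening: -0.0001
```

View pics/s26.png

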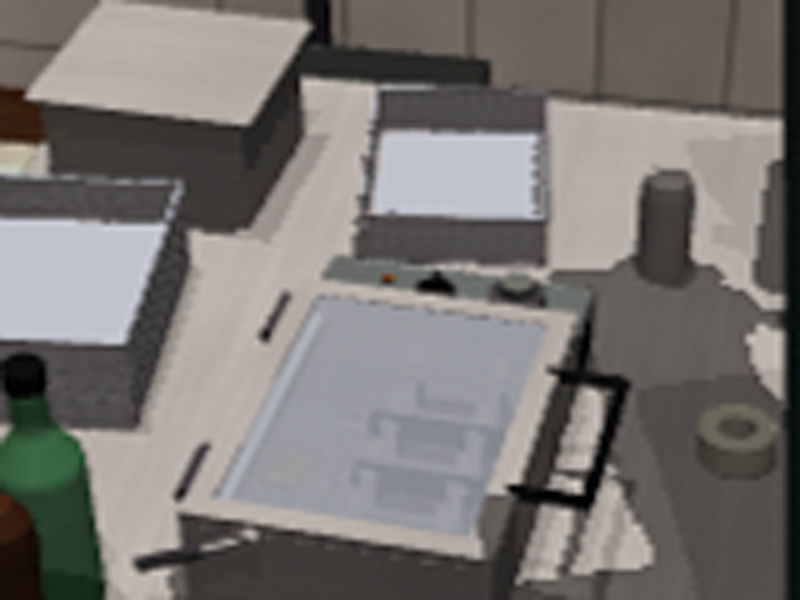

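View pics/t26.png

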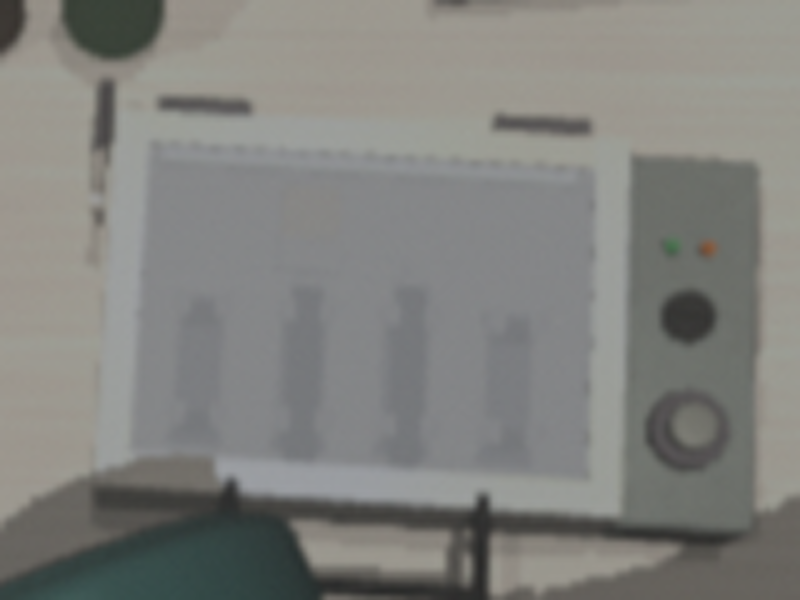

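View pics/s26_full.png

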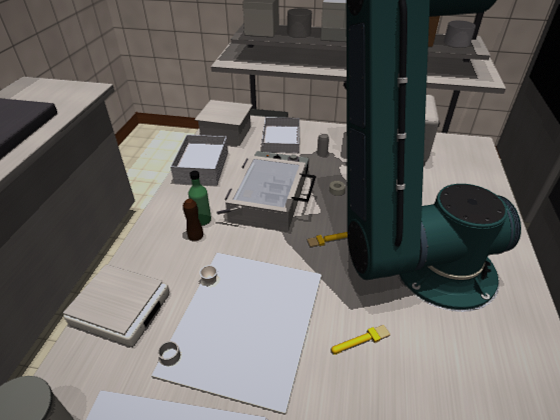

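```bash
python3 -c "
from cell import arm
print(arm.close_job())"
```

```text
the job is handed in; nothing more can be done
None
```

The steriliser is loaded, shut and started, and I handed the job in at about 35 s. No verdict was reported.

- **Lid opened:** I raised it by its handle past the dead centre, and it stayed open on its stop.
- **Utensils:** only the brush and the turner were on the board. The brush is pressed home in clip1 and the turner in clip2. Each press pulled the handle past the nibs, then met a firm seat (44 N and 30 N). A top picture afterwards showed both straight, centred, with their heads towards the hinge. Neither was knocked aside during the run.
- **Lid shut:** I held it all the way down at about 0.6 rad/s or less. Pressing it shut briefly reached 85 N, under the 120 N limit.
- **Start button:** I pressed it to its stop. On release the force fell from 5 N to 1 N over about 6 mm of travel.

**Last checks:** the final pictures show the lid in its original shut position, the button out, the board empty, and the arm clear. The other things in view look where they were.

**Disagreements:**
- The measured finger-tip heights read about 3 mm high at the button.
- The arm met up to about 28 N sideways while swinging the lid, and I eased the path each time.

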